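# Set the vial block on the narrow heater bar and close the hood

### The arm

A 7-joint arm with a two-finger parallel gripper is mounted at the origin on the work surface. World frame = base frame: x ahead of the robot, y to its left, z up, the work surface at z = 0. Lengths are in m, angles in rad, forces in N, time in s.
With the tool pointing down it reaches from about 0.4 to 0.75 m from the base axis. Payload 19.5 kg.
Tool frame: the origin (TCP) lies where the fingers leave the gripper's body, on its centre line; the fingertips stand 73 mm ahead of it and the grasp point (between the pads) lies ahead of it (env.tcp_to_grasp is the z of the grasp point in the tool frame, in m); z points along the fingers, y is the line along which they close (so a half turn about z gives the same grasp; the last joint's range is limited). The gripper opens to 85 mm and grips with 20 to 120 N. Pads are 22 mm wide; open, the fingers measure 114 mm over their backs; the gripper's body (76 mm by 85 mm) begins 54 mm behind the grasp point. The pads swing forward as they close: fully open they stand 13 mm farther back than shut.
Start: joints at [-1.29, 0.707, -0.028, 1.485, 0.022, 0.951, -0.075], TCP at [0.182, 0.545, 0.304] pointing down, gripper open.
Joint ranges: [-2.71, 2.71], [-0.32, 2.16], [-1.57, 1.52], [0, 2.45], [-1.46, 4.6], [0, 2.02], [-2.83, 2.83]. Speed limits (rad/s): [1.89, 1.89, 2.57, 2.57, 3.01, 3.01, 3.01].

### API

Orientations are given as a rotation vector (axis times angle).
In Python, from station import env gives the robot as it stands.
- The arm moves only by the tool jog_arm, never from a script. Its argument "plan" is a list of rows, each an object of numbers: "fingers": the closure, from -1 (fully open) to 1 (shut); "tx", "ty", "tz": the shift along the tool's x, y, z scaled (see below); "rx", "ry", "rz": the turn, a rotation vector about the tool's x, y, z scaled (see below). In form: [{"fingers": .., "tx": .., "ty": .., "tz": .., "rx": .., "ry": .., "rz": ..}, ...]. A call has 1 to 10 rows; each row is the pose to reach, as a shift and turn from the pose commanded when the call began, along the tool's axes at that moment, turning the shorter way round; what a row does not reach only later rows make up. The controller multiplies each number of a shift by 500 mm and each number of a turn by 2 pi rad. A row lasts 1/8 s, in which the tool goes at most 62.5 mm and 10.7 degrees, less where a joint would pass 70% of its speed; a pose out of reach is approached as far as the arm can. A call with a number of a shift or a turn outside -1 to 1 is refused whole. A call with a gripper value outside its range is refused whole. The fingers move at their own pace and stop on an object; "newtons" is the grip in N (left out, the last holds). Time passes only in rows, so rows that repeat a pose let the fingers close. It gives the time, the measured TCP pose, the force, the opening and the grip force at its end, in the units of the state.
- env.get_state(): the state, without advancing time (a new reading comes with each control period).
- env.camera(name): name is "scene" or "top" or "wrist"; returns the picture (400x640x3 uint8, red, green, blue); there is no depth.
- env.camera_model(name): a dict with "fovy" (degrees; the focal length in pixels is half the picture's height over the tangent of half this angle, whatever the lens; pixels are square), "cx", "cy" (the principal point, pixels), "world_from_camera" (4x4, takes a point from camera to world coordinates). Camera axes: x right, y down, z forward; pixel columns grow to the right and rows downward; lengths in m; the calibration is good to about 2 mm. A picture is of the moment at which its call begins: read the wrist's pose just before it. camera_model takes no time and is no camera call; for the wrist camera it gives the pose at the moment of the call.
- env.close_job(): hands the job in; it is judged then, once.
Trained networks look in the newest picture that a camera, given by its name, has taken for a name from the list of things; names that differ only in an ending like _2 or _b are one class to them, and where a whole thing is asked for, a point or a joint stands for the part that bears it (a point fixed in the world has none). Each returns a list of dicts, best first, with "confidence" (0 to 1); they miss things now and then, are a little off and sometimes report something else, mostly with a low value. They report only what shows in the picture. A call takes as long as a camera call. They do not tell look-alikes from the thing itself.
- env.silhouettes(camera, label): "mask" (400x640 bool, what is visible of it) and "rect" ([centre column, centre row, width, height] in pixels, round what is visible of it).
- env.spot_point(camera, label): "position" ([row, column] in pixels: a listed point, or the origin of a listed thing).
The state is a dict: "t": time; "q": joint angles; "dq": joint speeds; "joint_torque": joint torques, N m; "ee_pos": TCP position; "tcp_rot": TCP orientation; "wrist_force": force on the tool from outside, world axes, zero at the start; "ft_torque": the same for the moment, N m; "finger_gap": finger opening in m; "grip_force": force on a finger pad.
Only numpy, scipy, OpenCV 4.12 (cv2) and the standard library are available. Lean on these libraries where they do the work, as an engineer would, in place of code of your own. Each camera call takes 0.05 s, during which the arm holds its last target. There are 200 camera calls.

### The job

Take the rectangular aluminium vial block out of its cooling cradle, put it down upright on the middle of the white tile and let go to change your grip (in the cradle only its ends are free, on the heater only its long sides), then, with the hood still open, set it centred and lengthwise on the heater's narrow raised bar, between the two end posts. Then lower the clear hood gently, without letting it fall, until it is fully down on its stops. Do not tip the block over, and leave the other things on the bench where they are.

Things in the scene. Friction and masses are not known exactly. Their poses are not given: they have to be found in the camera images.
- block: plain aluminium block, 60 long (its x) x 34 wide (its y) x 42 high, with two 15 wells 30 deep in its top (centres 14 either side of the middle along x), about 0.2 kg. Origin: centre of its underside, z up. It starts standing in the cradle, its x along the cradle's x. The two ends are alike.
- cradle: fixed dark steel cooling cradle, 50 (x) x 56 (y), floor 12 above the bench; two walls 5 thick and 50 long along x, 42 apart inside, reach 52 above the bench (2 below the block's top), so fingers do not fit beside the block's long sides; both ends are open and the block stands out 5 beyond it at each end. Origin: centre of its underside on the bench, z up.
- tile: fixed white ceramic tile, 90 x 90 x 8 thick, for putting hot things down. Origin: centre of its underside on the bench, z up; upper face at z = 8.
- heater: fixed white heater, base plate 170 (x: -85 to 85) x 170 (y: -110 to 60) x 30 high. Origin on the bench, straight below the middle of the heater bar; its x runs along the bar, the hood is hinged on its -y side.
- ridge (a point): middle of the flat top of the dark steel heater bar, 50 above the bench; the bar is 66 long (along heater x) and only 16 wide (y), 20 above the base plate. Axes as heater. At each end stands an aluminium post 24 wide (y), inner faces 72 apart, 92 above the bench, with a rubber stop stub (6 dia) reaching 104.5, so fingers do not fit beside the block's ends. Beside the bar (y) it is open.
- cover (a joint): angle of the clear hinged hood, rad: 0 = fully down, level, on its stops; about 1.57 = upright; starts leaning back at 1.75 to 2.0 (limit 2.05). It stays there by itself, but falls shut if let go below about 1.1. Hood 140 wide (x) x 125 from hinge to free edge, with a 27 deep skirt on the inner side; 0.22 kg. Its hinge axis is heater x.
- cover_hinge (a point): middle of the hood's hinge line, 108 above the bench, 90 to the -y side of the heater bar. Axes as heater.
- cover_bar (a point): middle of the hood's round steel handle bar, 12 dia, 98 long along heater x, on two arms (90 apart) at 180 from the hinge line and 55 beyond the hood's free edge: topmost when the hood is open, on the heater's +y side, 108 above the bench, when it is down. Relative to cover_hinge it lies at y = 180 cos(angle), z = 180 sin(angle).
- round_block: bystander: round aluminium block with one large well, 62 dia x 38 high. Origin: centre of its underside. Leave it where it is.
- cork_ring: bystander: flat cork flask ring, 90 dia x 28 high. Origin: centre of its underside. Leave it where it is.
- amber_bottle: bystander: amber glass bottle with black cap, 60 dia x 140 high. Origin: centre of its underside. Leave it where it is.
- beaker: bystander: empty glass beaker, 68 dia x 90 high. Origin: centre of its underside. Leave it where it is.
- spatula: bystander: steel spatula lying flat, 170 long. Origin: on its underside. Leave it where it is.
- jar: bystander: small glass jar with a yellow cap, 48 dia x 65 high. Origin: centre of its underside. Leave it where it is.
Not all that is in view belongs to the job. Of the things that look like the tile, the smaller one is meant. What is shaped like the block but turquoise is not meant.

How it is judged:
By the outcome, as a careful person would: the job done as asked, in the order asked, and still so for the second after the job is handed in, with the robot touching nothing.
It also fails if it takes over 72 s, if anything falls off the work surface, if the arm or the gripper's body presses on something with over 40 N, if the wrist force passes 120 N, or if a joint passes its speed limit or range.

## Working session

There is one attempt and no reset: what is moved stays moved. The work goes in short steps, Python scripts to look and compute and a tool call to move; the robot and the scene stay as the last step left them, time stands still between calls to the robot, and variables do not carry over. Pictures are saved under pics/ and viewed, at most 10 in all, crops included, and the job is handed in when it is done.

Besides the shell and the picture viewer there is one more tool, called after "Emit:" by a JSON object that holds its "api" and its "payload". jog_arm: Moves the arm, as the interface text tells. Its arguments: {"type":"object","properties":{"plan":{"type":"array","items":{"type":"object","properties":{"fingers":{"type":"number"},"tx":{"type":"number","minimum":-1,"maximum":1},"ty":{"type":"number","minimum":-1,"maximum":1},"tz":{"type":"number","minimum":-1,"maximum":1},"rx":{"type":"number","minimum":-1,"maximum":1},"ry":{"type":"number","minimum":-1,"maximum":1},"rz":{"type":"number","minimum":-1,"maximum":1}}}},"newtons":{"type":"number"}},"required":["plan"]}

```bash
ls; mkdir -p pics
python3 - <<'E'
from station import env
import cv2, numpy as np
s=env.get_state(); print(s['t'],s['ee_pos'],s['tcp_rot'],s['finger_gap'],env.tcp_to_grasp)
a=env.camera('scene');b=env.camera('top')
for n,i in(('scene',a),('top',b)): cv2.imwrite(f'pics/{n}0.png',i[...,::-1])
for n in('scene','top'):
    m=env.camera_model(n);print(n,m['fovy'],m['cx'],m['cy'],np.round(m['world_from_camera'],4).tolist())
    for l in['block','cradle','tile','heater','ridge','cover_hinge','cover_bar']:
        print(l,[(np.round(d['position'],1).tolist(),round(d['confidence'],2)) for d in env.spot_point(n,l)])
E
```

```text
pics
0.0 [0.18233018 0.54513237 0.30344853] [-5.04796567e-01 -3.10064213e+00  1.67174909e-03] 0.08540391039081582 0.0539
scene 52.64453384119593 320.1237196793689 201.39237968635638 [[-0.8784, 0.4139, -0.239, 0.7147], [0.4777, 0.7468, -0.4627, 0.4897], [-0.013, -0.5206, -0.8537, 0.9108], [0.0, 0.0, 0.0, 1.0]]
block [([283.2, 329.4], 0.94), ([306.6, 367.2], 0.58)]
cradle [([309.4, 370.3], 0.79)]
tile [([226.2, 310.1], 0.85), ([116.1, 339.3], 0.64)]
heater [([153.1, 271.9], 0.92)]
ridge [([144.0, 278.3], 0.64), ([235.4, 356.8], 0.6)]
cover_hinge [([102.9, 261.9], 0.69)]
cover_bar [([35.2, 244.2], 0.76), ([233.5, 358.8], 0.57)]
top 42.18054576864747 326.5374314223424 199.2770665573047 [[-0.0222, -0.9846, 0.1734, 0.2637], [-0.9998, 0.0221, -0.0027, 0.0344], [-0.0012, -0.1734, -0.9849, 1.3071], [0.0, 0.0, 0.0, 1.0]]
block [([175.9, 257.5], 0.79), ([201.5, 224.7], 0.59)]
cradle [([199.4, 224.8], 0.67)]
tile [([284.5, 437.0], 0.89), ([189.8, 317.3], 0.56)]
heater [([192.3, 420.1], 0.64)]
ridge [([197.1, 428.4], 0.76)]
cover_hinge [([195.7, 469.2], 0.95), ([192.6, 319.0], 0.75), ([198.5, 421.0], 0.7), ([146.2, 212.5], 0.65)]
cover_bar [([186.8, 516.9], 0.61), ([135.3, 305.8], 0.29)]
```

View pics/scene0.png

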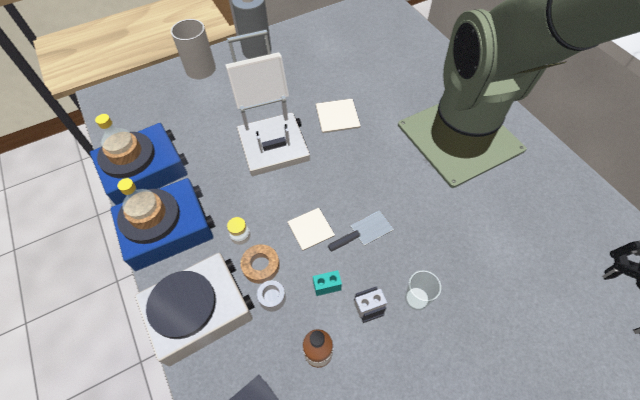

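View pics/top0.png

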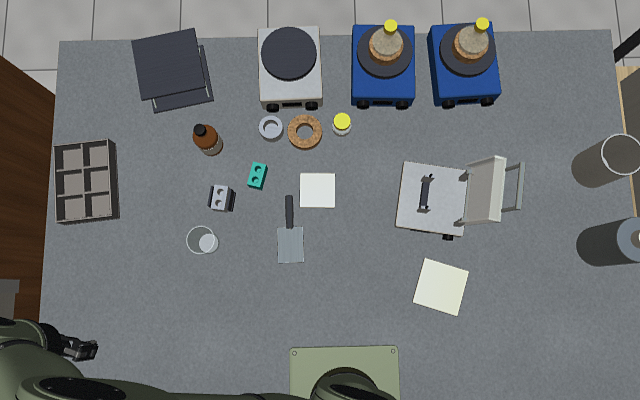

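The scene view shows the block in its cradle at about (371,303), the turquoise look-alike at (327,282), and tiles at (310,229) and (338,115). The heater is at (272,145) with its hood open. In the top view the cradle is at (222,197), the tiles are at (317,190) and (441,287), and the bar is at (426,194).

```bash
cat > h.py <<'E'
from station import env
import numpy as np, cv2
from scipy.spatial.transform import Rotation as R
def ray(m,uv,z):
    uv=np.atleast_2d(np.asarray(uv,float)); f=200/np.tan(np.radians(m['fovy'])/2); T=m['world_from_camera']
    d=np.c_[(uv[:,0]-m['cx'])/f,(uv[:,1]-m['cy'])/f,np.ones(len(uv))]@T[:3,:3].T
    return T[:3,3]+d*((z-T[2,3])/d[:,2])[:,None]
def proj(m,P):
    T=m['world_from_camera'];f=200/np.tan(np.radians(m['fovy'])/2)
    c=(np.atleast_2d(P)-T[:3,3])@T[:3,:3]
    return c[:,:2]/c[:,2:]*f+[m['cx'],m['cy']]
def rect(m,mask,z):
    c=max(cv2.findContours(mask.astype(np.uint8),cv2.RETR_EXTERNAL,cv2.CHAIN_APPROX_NONE)[0],key=len)[:,0]
    P=ray(m,c,z)[:,:2]; (x,y),(w,h),a=cv2.minAreaRect((P*1000).astype(np.float32)); return [round(float(v),1) for v in(x,y,w,h,a)]
def tool(): s=env.get_state(); return s,R.from_rotvec(s['tcp_rot'])
def cmd(P,Rt):  # row numbers to go from the current pose to TCP pos P, rotation Rt
    s,r=tool(); return np.round(r.inv().apply(np.array(P)-s['ee_pos'])/.5,4),np.round((r.inv()*Rt).as_rotvec()/2/np.pi,4)
E
python3 - <<'E'
from h import *
for n in('scene','top'):
    env.camera(n);m=env.camera_model(n)
    for l,z in[('tile',.008),('block',.054),('cradle',.052),('heater',.03)]:
        for d in env.silhouettes(n,l): print(n,l,round(d['confidence'],2),np.round(d['rect']),rect(m,d['mask'],z))
for n,l,uv,z in[('top','ridge',(428.4,197.1),.05),('scene','ridge',(278.3,144),.05),('top','hinge',(469.2,195.7),.108),('scene','hinge',(261.9,102.9),.108),('top','cradle',(224.8,199.4),0),('scene','cradle',(370.3,309.4),0),('top','block',(224.7,201.5),.012),('scene','block',(367.2,306.6),.012)]:
    print(n,l,ray(env.camera_model(n),uv,z).round(3))
s,r=tool();print(r.as_matrix().round(3).tolist(),s['q'].round(3),s['t']);m=env.camera_model('wrist');print(m['fovy'],m['cx'],m['cy']);T=m['world_from_camera'];print(r.inv().apply(T[:3,3]-s['ee_pos']),(r.inv().as_matrix()@T[:3,:3]).round(3))
for n in('scene','top'): env_m=env.camera_model(n)
im=[cv2.imread(f'pics/{n}0.png') for n in('scene','top')]
a=cv2.resize(im[0][90:190,220:350],None,fx=4,fy=4,interpolation=cv2.INTER_CUBIC);b=cv2.resize(im[1][145:245,390:530],None,fx=4,fy=4,interpolation=cv2.INTER_CUBIC)
E
```

```text
scene tile 0.87 [337. 118.  46.  35.] [271.8, -242.3, 122.1, 118.2, 71.3]
scene tile 0.41 [372. 305.  32.  28.] [490.8, 289.0, 43.9, 74.0, 85.0]
scene block 0.92 [328. 284.  29.  28.] [561.4, 218.0, 47.2, 60.9, 74.9]
scene block 0.83 [372. 304.  31.  27.] [502.7, 298.9, 41.9, 69.9, 87.2]
scene cradle 0.55 [370. 304.  33.  35.] [507.5, 326.1, 20.5, 57.1, 79.5]
scene cradle 0.27 [425. 292.  34.  39.] [387.0, 334.3, 92.2, 68.8, 39.6]
scene heater 0.96 [267. 101.  88. 147.] [439.4, -415.9, 598.0, 181.5, 75.5]
top tile 0.69 [439. 289.  54.  59.] [267.8, -245.0, 115.9, 117.0, 71.3]
top tile 0.67 [318. 193.  33.  34.] [515.9, 54.8, 87.2, 90.9, 88.7]
top tile 0.53 [222. 200.  32.  26.] [494.4, 274.9, 18.5, 54.5, 81.1]
top tile 0.43 [292. 231.  27.  67.] [419.4, 124.5, 65.5, 172.4, 89.2]
top block 0.8 [222. 199.  15.  25.] [493.5, 293.8, 37.8, 63.1, 81.3]
top block 0.76 [257. 177.  23.  29.] [547.9, 201.5, 41.2, 65.8, 73.8]
top cradle 0.54 [222. 196.  32.  23.] [488.3, 266.6, 16.5, 49.8, 79.4]
top cradle 0.52 [490. 192.  69.  67.] [494.9, -378.7, 146.0, 187.2, 79.4]
top heater 0.74 [461. 197. 132.  86.] [484.1, -304.3, 211.1, 343.5, 1.9]
top ridge [[ 0.485 -0.22   0.05 ]]
scene ridge [[ 0.486 -0.194  0.05 ]]
top hinge [[ 0.476 -0.304  0.108]]
scene hinge [[ 0.479 -0.3    0.108]]
top cradle [[0.499 0.291 0.   ]]
scene cradle [[0.497 0.303 0.   ]]
top block [[0.492 0.289 0.012]]
scene block [[0.503 0.297 0.012]]
[[-0.948, 0.317, -0.0], [0.317, 0.948, -0.0], [0.0, -0.0, -1.0]] [-1.29   0.706 -0.028  1.485  0.022  0.951 -0.076] 1.3
58.42396488314378 314.13647438011867 207.92721447524434
[ 0.07390271 -0.00094796 -0.06730471] [[ 0.    -0.958 -0.286]
 [ 1.     0.     0.   ]
 [-0.    -0.286  0.958]]
```

```bash
cat >> h.py <<'E'
def down(deg): # tool down, tool x at world angle deg
    a=np.radians(deg); x=np.array([np.cos(a),np.sin(a),0]); z=np.array([0,0,-1.]); return R.from_matrix(np.c_[x,np.cross(z,x),z])
E
python3 - <<'E'
from h import *
print(cmd([.498,.296,.25],down(81)))
print(ray(env.camera_model('scene'),(310.1,226.2),0),ray(env.camera_model('top'),(317.3,189.8),0))
E
```

```text
(array([-0.7568, -0.2725,  0.1078]), array([-0.    ,  0.    ,  0.2236]))
[[0.51740365 0.04862153 0.        ]] [[0.51898225 0.05397666 0.        ]]
```

Emit:
{"api": "jog_arm", "payload": {"plan": [{"fingers": -1, "tx": -0.757, "ty": -0.2725, "tz": 0.108, "rz": 0.2236}, {"fingers": -1, "tx": -0.757, "ty": -0.2725, "tz": 0.108, "rz": 0.2236}, {"fingers": -1, "tx": -0.757, "ty": -0.2725, "tz": 0.108, "rz": 0.2236}, {"fingers": -1, "tx": -0.757, "ty": -0.2725, "tz": 0.108, "rz": 0.2236}, {"fingers": -1, "tx": -0.757, "ty": -0.2725, "tz": 0.108, "rz": 0.2236}, {"fingers": -1, "tx": -0.757, "ty": -0.2725, "tz": 0.108, "rz": 0.2236}, {"fingers": -1, "tx": -0.757, "ty": -0.2725, "tz": 0.108, "rz": 0.2236}, {"fingers": -1, "tx": -0.757, "ty": -0.2725, "tz": 0.108, "rz": 0.2236}, {"fingers": -1, "tx": -0.757, "ty": -0.2725, "tz": 0.108, "rz": 0.2236}, {"fingers": -1, "tx": -0.757, "ty": -0.2725, "tz": 0.108, "rz": 0.2236}]}}

```text
invalid input at $.plan[0]: expected keys fingers, tx, ty, tz, rx, ry, rz
```

Run:
```python
from h import *
s,r=tool();print(s['t'],s['ee_pos'],np.abs(s['dq']).max(),r.as_matrix()[:,0])
m=env.camera_model('wrist');i=env.camera('wrist');cv2.imwrite('pics/w1.png',i[...,::-1])
for l,z in[('block',.054),('cradle',.052)]:
    for d in env.silhouettes('wrist',l): print(l,d['confidence'],np.round(d['rect']),rect(m,d['mask'],z))
    for d in env.spot_point('wrist',l): print(l,d['position'],ray(m,d['position'][::-1],.012 if l=='block' else 0).round(4))
```

```text
1.3 [0.18239727 0.54528967 0.30388945] 0.002327955410318421 [-9.48324857e-01  3.17301060e-01  4.60789787e-05]
```

View pics/w1.png

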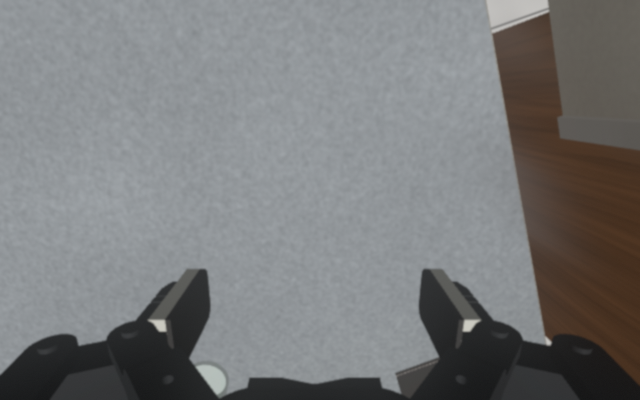

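That move was refused because a row needs every key, so the arm has not moved; the wrist picture shows only bare bench. I'll resend it with full rows.

Emit:
{"api": "jog_arm", "payload": {"plan": [{"fingers": -1, "tx": -0.757, "ty": -0.2725, "tz": 0.108, "rx": 0, "ry": 0, "rz": 0.2236}, {"fingers": -1, "tx": -0.757, "ty": -0.2725, "tz": 0.108, "rx": 0, "ry": 0, "rz": 0.2236}, {"fingers": -1, "tx": -0.757, "ty": -0.2725, "tz": 0.108, "rx": 0, "ry": 0, "rz": 0.2236}, {"fingers": -1, "tx": -0.757, "ty": -0.2725, "tz": 0.108, "rx": 0, "ry": 0, "rz": 0.2236}, {"fingers": -1, "tx": -0.757, "ty": -0.2725, "tz": 0.108, "rx": 0, "ry": 0, "rz": 0.2236}, {"fingers": -1, "tx": -0.757, "ty": -0.2725, "tz": 0.108, "rx": 0, "ry": 0, "rz": 0.2236}, {"fingers": -1, "tx": -0.757, "ty": -0.2725, "tz": 0.108, "rx": 0, "ry": 0, "rz": 0.2236}, {"fingers": -1, "tx": -0.757, "ty": -0.2725, "tz": 0.108, "rx": 0, "ry": 0, "rz": 0.2236}, {"fingers": -1, "tx": -0.757, "ty": -0.2725, "tz": 0.108, "rx": 0, "ry": 0, "rz": 0.2236}, {"fingers": -1, "tx": -0.757, "ty": -0.2725, "tz": 0.108, "rx": 0, "ry": 0, "rz": 0.2236}]}}

```text
t: 2.8
ee_pos: [0.4979, 0.2964, 0.25]
tcp_rot: [-2.386, -2.044, -0.0]
wrist_force: [-0.9, 0.1, -0.3]
finger_gap: 0.0856
grip_force: 0.0
```

Run:
```python
from h import *
s,r=tool();print(s['t'],s['ee_pos'],np.abs(s['dq']).max(),r.as_matrix()[:,0],r.as_matrix()[:,2])
m=env.camera_model('wrist');i=env.camera('wrist');cv2.imwrite('pics/w2.png',i[...,::-1])
for l,z in[('block',.054),('cradle',.052)]:
    for d in env.silhouettes('wrist',l): print(l,d['confidence'],np.round(d['rect']),rect(m,d['mask'],z))
    for d in env.spot_point('wrist',l): print(l,d['position'],ray(m,d['position'][::-1],.012 if l=='block' else 0).round(4))
```

```text
2.8 [0.49785403 0.29635081 0.24997466] 0.004578592392185828 [1.53364965e-01 9.88169610e-01 9.46074465e-05] [-5.43761272e-05  1.04179321e-04 -9.99999993e-01]
block 0.58 [312. 194.  79.  52.] [497.2, 300.7, 39.2, 59.3, 81.2]
block 0.22 [365. 378.  83.  41.] [517.3, 125.1, 45.0, 75.4, 88.3]
block [259.2, 389.8] [[0.5558 0.2179 0.012 ]]
block [187.3, 313.7] [[0.4963 0.2965 0.012 ]]
cradle 0.75 [316. 191.  67.  76.] [502.1, 324.7, 13.5, 48.6, 81.2]
cradle [182.8, 314.8] [[0.4975 0.2977 0.    ]]
```

View pics/w2.png

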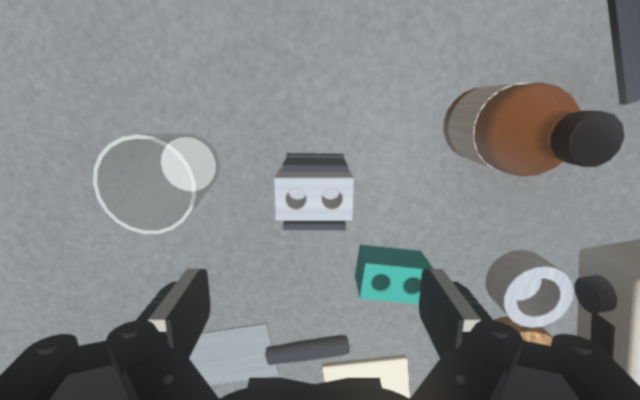

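The wrist view shows the block top at px 275–353 × 178–220 in the cradle, turquoise block at (395,283), beaker left, bottle right. The block's long axis is already aligned with the finger line. I'll descend and grip its ends.

Emit:
{"api": "jog_arm", "payload": {"newtons": 50, "plan": [{"fingers": -1, "tx": 0.0019, "ty": -0.0021, "tz": 0.1, "rx": 0, "ry": 0, "rz": 0}, {"fingers": -1, "tx": 0.0019, "ty": -0.0021, "tz": 0.2, "rx": 0, "ry": 0, "rz": 0}, {"fingers": -1, "tx": 0.0019, "ty": -0.0021, "tz": 0.26, "rx": 0, "ry": 0, "rz": 0}, {"fingers": -1, "tx": 0.0019, "ty": -0.0021, "tz": 0.3, "rx": 0, "ry": 0, "rz": 0}, {"fingers": -1, "tx": 0.0019, "ty": -0.0021, "tz": 0.32, "rx": 0, "ry": 0, "rz": 0}, {"fingers": -1, "tx": 0.0019, "ty": -0.0021, "tz": 0.32, "rx": 0, "ry": 0, "rz": 0}, {"fingers": 1, "tx": 0.0019, "ty": -0.0021, "tz": 0.32, "rx": 0, "ry": 0, "rz": 0}, {"fingers": 1, "tx": 0.0019, "ty": -0.0021, "tz": 0.32, "rx": 0, "ry": 0, "rz": 0}, {"fingers": 1, "tx": 0.0019, "ty": -0.0021, "tz": 0.32, "rx": 0, "ry": 0, "rz": 0}, {"fingers": 1, "tx": 0.0019, "ty": -0.0021, "tz": 0.32, "rx": 0, "ry": 0, "rz": 0}]}}

```text
t: 4.3
ee_pos: [0.4975, 0.2973, 0.0909]
tcp_rot: [2.389, 2.04, 0.002]
wrist_force: [-1.6, -0.8, 7.4]
finger_gap: 0.0594
grip_force: 54.5
```

Emit:
{"api": "jog_arm", "payload": {"plan": [{"fingers": 1, "tx": 0, "ty": 0, "tz": -0.02, "rx": 0, "ry": 0, "rz": 0}, {"fingers": 1, "tx": 0, "ty": 0, "tz": -0.06, "rx": 0, "ry": 0, "rz": 0}, {"fingers": 1, "tx": 0, "ty": 0, "tz": -0.14, "rx": 0, "ry": 0, "rz": 0}, {"fingers": 1, "tx": 0, "ty": 0, "tz": -0.2, "rx": 0, "ry": 0, "rz": 0}, {"fingers": 1, "tx": -0.08, "ty": 0.019, "tz": -0.22, "rx": 0, "ry": 0, "rz": 0}, {"fingers": 1, "tx": -0.18, "ty": 0.043, "tz": -0.22, "rx": 0, "ry": 0, "rz": 0}, {"fingers": 1, "tx": -0.29, "ty": 0.069, "tz": -0.22, "rx": 0, "ry": 0, "rz": 0}, {"fingers": 1, "tx": -0.39, "ty": 0.093, "tz": -0.22, "rx": 0, "ry": 0, "rz": 0}, {"fingers": 1, "tx": -0.45, "ty": 0.108, "tz": -0.22, "rx": 0, "ry": 0, "rz": 0}, {"fingers": 1, "tx": -0.477, "ty": 0.114, "tz": -0.22, "rx": 0, "ry": 0, "rz": 0}]}}

```text
t: 5.55
ee_pos: [0.5164, 0.051, 0.2007]
tcp_rot: [2.39, 2.038, 0.001]
wrist_force: [1.0, -0.1, -1.5]
finger_gap: 0.0593
grip_force: 54.7
```

Run:
```python
from h import *
s,r=tool();print(s['t'],s['ee_pos'],np.abs(s['dq']).max(),r.as_matrix()[:,0],s['finger_gap'],s['wrist_force'])
m=env.camera_model('wrist');i=env.camera('wrist');cv2.imwrite('pics/w3.png',i[...,::-1])
for l,z in[('tile',.008),('block',.164)]:
    for d in env.silhouettes('wrist',l): print(l,d['confidence'],np.round(d['rect']),rect(m,d['mask'],z))
i=env.camera('top');mt=env.camera_model('top');f=env.camera_model('scene');env.camera('scene')
```

```text
5.55 [0.51640765 0.05098113 0.20068007] 0.19269231188694666 [ 1.58287402e-01  9.87393064e-01 -1.86288798e-04] 0.05933684219269775 [ 1.00547568 -0.05009695 -1.51007228]
tile 0.61 [315. 180. 127. 109.] [518.5, 60.8, 82.0, 88.5, 88.3]
```

View pics/w3.png

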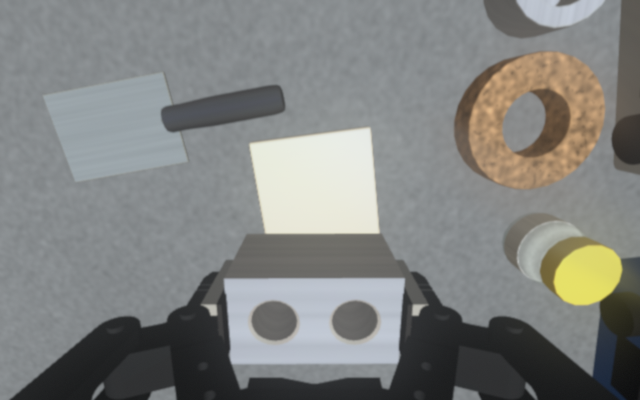

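The block hangs level in the grip at about (315,300), and the tile shows behind it with its far corners at (250,143) and (370,128). I'll work out the tile centre from that edge.

Run:
```python
from h import *
s,r=tool();print(s['t'],s['ee_pos'],r.as_matrix()[:,0])
m=env.camera_model('wrist');i=env.camera('wrist')
hsv=cv2.cvtColor(i,cv2.COLOR_RGB2HSV);g=i[...,2].astype(int)
mk=((i.min(2)>190)).astype(np.uint8);mk[232:]=0
c=max(cv2.findContours(mk,cv2.RETR_EXTERNAL,cv2.CHAIN_APPROX_NONE)[0],key=len)
p=cv2.approxPolyDP(c,4,True)[:,0];print(p.tolist())
P=ray(m,p,.008);print(P.round(4))
up=P[np.argsort(p[:,1])[:2]];d=up[1,:2]-up[0,:2];L=np.linalg.norm(d);d/=L;n=np.array([-d[1],d[0]]);n*=-np.sign(n[1]);print(L,up[:,:2].mean(0)+.045*n,np.degrees(np.arctan2(d[1],d[0])))
```

```text
5.8 [0.51617664 0.05405639 0.19999924] [1.54638288e-01 9.87970998e-01 5.53895119e-04]
[[370, 132], [253, 147], [266, 231], [378, 231]]
[[0.5622 0.0987 0.008 ]
 [0.4778 0.1012 0.008 ]
 [0.4747 0.0365 0.008 ]
 [0.5601 0.0232 0.008 ]]
0.08444199073484596 [0.51870855 0.05496815] 178.3362470453716
```

Emit:
{"api": "jog_arm", "payload": {"plan": [{"fingers": 1, "tx": 0.0044, "ty": 0.002, "tz": 0.06, "rx": 0, "ry": 0, "rz": 0}, {"fingers": 1, "tx": 0.0044, "ty": 0.002, "tz": 0.13, "rx": 0, "ry": 0, "rz": 0}, {"fingers": 1, "tx": 0.0044, "ty": 0.002, "tz": 0.18, "rx": 0, "ry": 0, "rz": 0}, {"fingers": 1, "tx": 0.0044, "ty": 0.002, "tz": 0.205, "rx": 0, "ry": 0, "rz": 0}, {"fingers": 1, "tx": 0.0044, "ty": 0.002, "tz": 0.217, "rx": 0, "ry": 0, "rz": 0}, {"fingers": 1, "tx": 0.0044, "ty": 0.002, "tz": 0.222, "rx": 0, "ry": 0, "rz": 0}, {"fingers": 1, "tx": 0.0044, "ty": 0.002, "tz": 0.2245, "rx": 0, "ry": 0, "rz": 0}, {"fingers": 1, "tx": 0.0044, "ty": 0.002, "tz": 0.2245, "rx": 0, "ry": 0, "rz": 0}, {"fingers": 1, "tx": 0.0044, "ty": 0.002, "tz": 0.2245, "rx": 0, "ry": 0, "rz": 0}]}}

```text
t: 6.98
ee_pos: [0.5177, 0.0546, 0.0879]
tcp_rot: [2.389, 2.04, 0.0]
wrist_force: [-0.8, -0.3, -1.7]
finger_gap: 0.0592
grip_force: 54.6
```

Emit:
{"api": "jog_arm", "payload": {"plan": [{"fingers": 1, "tx": 0.002, "ty": 0, "tz": 0.001, "rx": 0, "ry": 0, "rz": 0}, {"fingers": 1, "tx": 0.002, "ty": 0, "tz": 0.0025, "rx": 0, "ry": 0, "rz": 0}, {"fingers": 1, "tx": 0.002, "ty": 0, "tz": 0.0025, "rx": 0, "ry": 0, "rz": 0}]}}

```text
t: 7.35
ee_pos: [0.5178, 0.0558, 0.0869]
tcp_rot: [2.389, 2.041, 0.001]
wrist_force: [-1.9, 1.3, 10.9]
finger_gap: 0.059
grip_force: 55.9
```

Emit:
{"api": "jog_arm", "payload": {"plan": [{"fingers": -1, "tx": 0, "ty": 0, "tz": 0, "rx": 0, "ry": 0, "rz": 0}, {"fingers": -1, "tx": 0, "ty": 0, "tz": 0, "rx": 0, "ry": 0, "rz": 0}, {"fingers": -1, "tx": 0, "ty": 0, "tz": 0, "rx": 0, "ry": 0, "rz": 0}, {"fingers": -1, "tx": 0, "ty": 0, "tz": -0.06, "rx": 0, "ry": 0, "rz": 0}, {"fingers": -1, "tx": 0, "ty": 0, "tz": -0.16, "rx": 0, "ry": 0, "rz": 0}, {"fingers": -1, "tx": 0, "ty": 0, "tz": -0.26, "rx": 0, "ry": 0, "rz": 0.02}, {"fingers": -1, "tx": 0, "ty": 0, "tz": -0.31, "rx": 0, "ry": 0, "rz": 0.05}, {"fingers": -1, "tx": 0, "ty": 0, "tz": -0.31, "rx": 0, "ry": 0, "rz": 0.08}]}}

```text
t: 8.35
ee_pos: [0.5182, 0.0557, 0.2432]
tcp_rot: [2.823, 1.376, 0.005]
wrist_force: [0.1, 0.3, -0.4]
finger_gap: 0.0853
grip_force: 0.0
```

Emit:
{"api": "jog_arm", "payload": {"plan": [{"fingers": -1, "tx": 0, "ty": 0, "tz": 0, "rx": 0, "ry": 0, "rz": 0.17}, {"fingers": -1, "tx": 0, "ty": 0, "tz": 0, "rx": 0, "ry": 0, "rz": 0.17}, {"fingers": -1, "tx": 0, "ty": 0, "tz": 0, "rx": 0, "ry": 0, "rz": 0.17}, {"fingers": -1, "tx": 0, "ty": 0, "tz": 0, "rx": 0, "ry": 0, "rz": 0.17}, {"fingers": -1, "tx": 0, "ty": 0, "tz": 0, "rx": 0, "ry": 0, "rz": 0.17}, {"fingers": -1, "tx": 0, "ty": 0, "tz": 0, "rx": 0, "ry": 0, "rz": 0.17}, {"fingers": -1, "tx": 0, "ty": 0, "tz": 0, "rx": 0, "ry": 0, "rz": 0.17}, {"fingers": -1, "tx": 0, "ty": 0, "tz": 0, "rx": 0, "ry": 0, "rz": 0.17}]}}

```text
t: 9.35
ee_pos: [0.5177, 0.0556, 0.2414]
tcp_rot: [3.132, -0.238, -0.0]
wrist_force: [0.5, 0.0, -0.2]
finger_gap: 0.0859
grip_force: 0.0
```

Run:
```python
from h import *
s,r=tool();print(s['t'],s['ee_pos'],np.abs(s['dq']).max(),r.as_matrix()[:,0],s['q'].round(2))
m=env.camera_model('wrist');i=env.camera('wrist');cv2.imwrite('pics/w4.png',i[...,::-1])
for l,z in[('tile',.008),('block',.05)]:
    for d in env.silhouettes('wrist',l): print(l,d['confidence'],np.round(d['rect']),rect(m,d['mask'],z))
```

```text
9.35 [0.51770973 0.05562998 0.24139625] 0.005797743738490001 [ 9.88506338e-01 -1.51179401e-01 -8.95666993e-05] [-0.52  0.82  0.69  1.78 -0.7   0.81 -1.2 ]
tile 0.82 [314. 186. 108. 112.] [519.6, 55.5, 89.2, 88.9, 88.3]
tile 0.78 [617. 352.  47.  64.] [304.8, -218.1, 86.9, 43.0, 5.9]
block 0.77 [314. 196.  49.  84.] [520.9, 54.2, 34.5, 64.9, 81.3]
block 0.65 [128. 176.  72.  92.] [556.9, 190.8, 50.3, 64.7, 74.9]
```

View pics/w4.png

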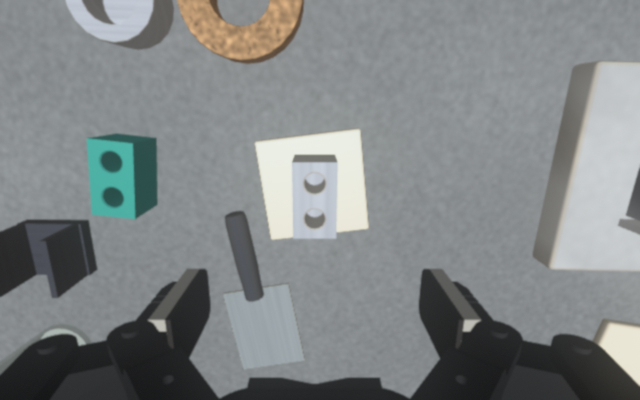

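The wrist view shows the block upright in the middle of the tile at (315,196), and measured within 1.5 mm of the tile centre. The heater's edge is at the right. I'll survey the heater now, while the hand is empty.

Emit:
{"api": "jog_arm", "payload": {"plan": [{"fingers": -1, "tx": -0.012, "ty": 0.518, "tz": -0.06, "rx": 0, "ry": 0, "rz": 0}, {"fingers": -1, "tx": -0.012, "ty": 0.518, "tz": -0.06, "rx": 0, "ry": 0, "rz": 0}, {"fingers": -1, "tx": -0.012, "ty": 0.518, "tz": -0.06, "rx": 0, "ry": 0, "rz": 0}, {"fingers": -1, "tx": -0.012, "ty": 0.518, "tz": -0.06, "rx": 0, "ry": 0, "rz": 0}, {"fingers": -1, "tx": -0.012, "ty": 0.518, "tz": -0.06, "rx": 0, "ry": 0, "rz": 0}, {"fingers": -1, "tx": -0.012, "ty": 0.518, "tz": -0.06, "rx": 0, "ry": 0, "rz": 0}, {"fingers": -1, "tx": -0.012, "ty": 0.518, "tz": -0.06, "rx": 0, "ry": 0, "rz": 0}]}}

```text
t: 10.38
ee_pos: [0.4723, -0.1979, 0.2712]
tcp_rot: [-3.132, 0.24, 0.001]
wrist_force: [0.3, 0.9, -0.6]
finger_gap: 0.0857
grip_force: 0.0
```

Run:
```python
from h import *
s,r=tool();print(s['t'],s['ee_pos'],np.abs(s['dq']).max(),r.as_matrix()[:,0],s['q'].round(2))
m=env.camera_model('wrist');i=env.camera('wrist');cv2.imwrite('pics/w5.png',i[...,::-1])
for l,z in[('ridge',.05),('heater',0),('cover_hinge',.108)]:
    for d in env.spot_point('wrist',l): print(l,d['confidence'],d['position'],ray(m,d['position'][::-1],z).round(4))
```

```text
10.375 [ 0.47226823 -0.19792129  0.27118352] 0.00836841898637026 [ 9.88350996e-01 -1.52191218e-01 -3.76274406e-04] [-0.    0.75  0.65  1.77 -0.6   0.83 -0.79]
ridge 0.61 [166.2, 326.4] [[ 0.4913 -0.2115  0.05  ]]
cover_hinge 0.74 [184.9, 464.0] [[ 0.4756 -0.299   0.108 ]]
```

View pics/w5.png

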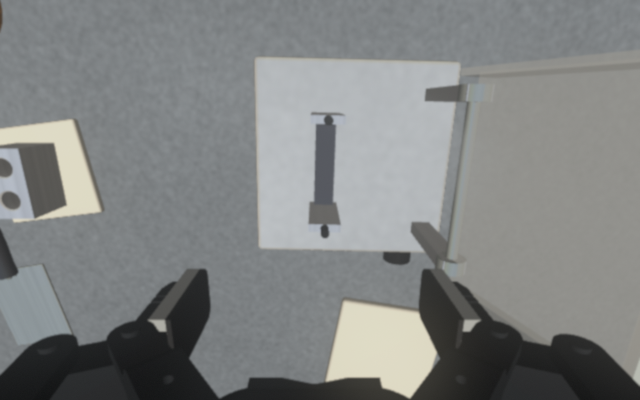

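The heater base shows corners near (256,57), (459,63) and (260,248). The dark bar runs from (325,124) to (326,204), with the posts at its ends and the hood on the right. I'll fit these edges.

Run:
```python
from h import *
m=env.camera_model('wrist');i=cv2.imread('pics/w5.png');g=cv2.GaussianBlur(cv2.cvtColor(i,cv2.COLOR_BGR2GRAY),(3,3),0).astype(float)
def sub(prof,sign):
    d=sign*np.gradient(prof);k=int(d.argmax());a,b,c=d[k-1:k+2] if 0<k<len(d)-1 else (0,1,0);return k+(a-c)/(2*(a-2*b+c))
def colEdge(rows,c0,c1,sign): return np.array([(c0+sub(g[r,c0:c1],sign),r) for r in rows])
def rowEdge(cols,r0,r1,sign): return np.array([(c,r0+sub(g[r0:r1,c],sign)) for c in cols])
def line(p,z):
    P=ray(m,p,z)[:,:2].astype(np.float32);vx,vy,x,y=cv2.fitLine(P,cv2.DIST_HUBER,0,.01,.01).ravel();d=np.array([vx,vy]);return np.array([x,y]),d*np.sign(d[0]+1e-9)
ang=lambda d:np.degrees(np.arctan2(d[1],d[0]))
# bar long edges z=.05
L=line(colEdge(range(130,198),308,322,-1),.05);Rr=line(colEdge(range(130,198),328,344,1),.05)
print('bar L',L,ang(L[1]),'R',Rr,ang(Rr[1]))
E=line(colEdge(range(75,235),245,272,1),.03);print('base +y edge',E,ang(E[1]))
T=line(rowEdge(range(275,420),48,72,1),.03);B=line(rowEdge(range(275,370),238,258,-1),.03);print('base +x',T,ang(T[1]),'base -x',B,ang(B[1]))
u=L[1]+Rr[1]+E[1];u/=np.linalg.norm(u);v=np.array([-u[1],u[0]]);print('yaw',ang(u))
print('y: bar',(L[0]@v),(Rr[0]@v),'mid',(L[0]@v+Rr[0]@v)/2,'from base',E[0]@v-.06)
print('x: base',T[0]@u,B[0]@u,'mid',(T[0]@u+B[0]@u)/2)
cx=(T[0]@u+B[0]@u)/2;cy=(L[0]@v+Rr[0]@v)/2;C=cx*u+cy*v;print('ridge',C)
# near post inner face top edge z=.092 (x=-36), far post top outer
U,V=np.r_[u,0],np.r_[v,0];C3=np.r_[C,0]
pts=[(C3+x*U+y*V+[0,0,z]) for x,y,z in[(-.033,-.008,.05),(-.033,.008,.05),(.033,-.008,.05),(.033,.008,.05),(-.036,-.012,.092),(-.036,.012,.092),(.036,.012,.092),(.036,-.012,.092),(-.085,.06,.03),(.085,.06,.03)]]
q=proj(m,pts);print(q.round(1).tolist())
for p in q: cv2.circle(i,tuple(int(round(a*8)) for a in p),6,(0,0,255),-1,shift=3)
for c in(q[:4],): pass
cr=i[40:260,240:480];cv2.imwrite('pics/w5c.png',cv2.resize(cr,None,fx=2.6,fy=2.6,interpolation=cv2.INTER_NEAREST))
```

```text
bar L (array([ 0.49125004, -0.20237418], dtype=float32), array([ 0.9843416 , -0.17627127], dtype=float32)) -10.152647 R (array([ 0.5005592 , -0.22000156], dtype=float32), array([ 0.9843437 , -0.17625971], dtype=float32)) -10.151974
base +y edge (array([ 0.50177735, -0.15308774], dtype=float32), array([ 0.98415506, -0.17730993], dtype=float32)) -10.21311
base +x (array([ 0.57263064, -0.23133923], dtype=float32), array([0.17622228, 0.9843504 ], dtype=float32)) 79.8502 base -x (array([ 0.41270936, -0.18570524], dtype=float32), array([0.17425196, 0.9847011 ], dtype=float32)) 79.96487
yaw -10.172577
y: bar -0.11243144 -0.12813759 mid -0.12028451 from base -0.12206049
x: base 0.6044867 0.43901977 mid 0.52175325
ridge [ 0.4923075  -0.21054244]
[[332.4, 204.3], [313.4, 203.9], [335.7, 123.7], [315.4, 123.2], [340.6, 224.3], [307.7, 223.6], [309.7, 122.2], [345.4, 123.1], [256.4, 250.2], [251.8, 53.2]]
```

View pics/w5c.png

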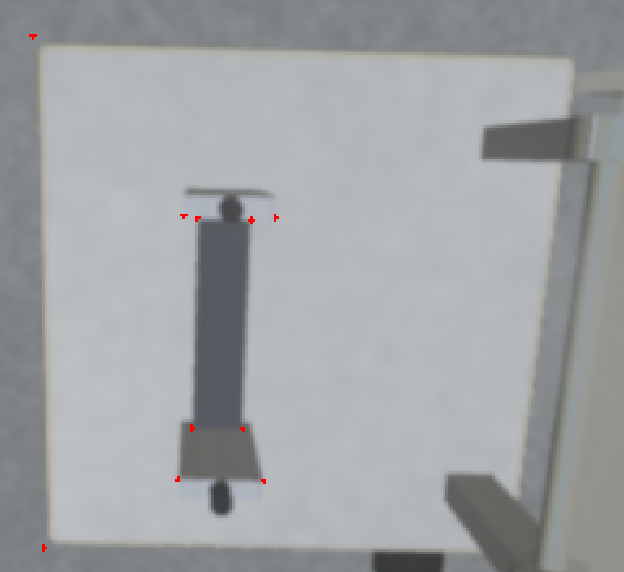

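The overlay lands on the bar ends and posts, so ridge = (0.4923, -0.2105) with yaw -10.2°, and the hinge agrees with the network's point. I'll go back over the block to regrip its long sides.

Emit:
{"api": "jog_arm", "payload": {"plan": [{"fingers": -1, "tx": 0.0134, "ty": -0.5138, "tz": 0.042, "rx": 0, "ry": 0, "rz": 0}, {"fingers": -1, "tx": 0.0134, "ty": -0.5138, "tz": 0.042, "rx": 0, "ry": 0, "rz": 0}, {"fingers": -1, "tx": 0.0134, "ty": -0.5138, "tz": 0.042, "rx": 0, "ry": 0, "rz": 0}, {"fingers": -1, "tx": 0.0134, "ty": -0.5138, "tz": 0.042, "rx": 0, "ry": 0, "rz": 0}, {"fingers": -1, "tx": 0.0134, "ty": -0.5138, "tz": 0.042, "rx": 0, "ry": 0, "rz": 0}, {"fingers": -1, "tx": 0.0134, "ty": -0.5138, "tz": 0.042, "rx": 0, "ry": 0, "rz": 0}, {"fingers": -1, "tx": 0.0134, "ty": -0.5138, "tz": 0.042, "rx": 0, "ry": 0, "rz": 0}]}}

```text
t: 11.45
ee_pos: [0.518, 0.0521, 0.2507]
tcp_rot: [3.131, -0.246, 0.0]
wrist_force: [0.6, -0.3, -0.4]
finger_gap: 0.0855
grip_force: 0.0
```

Run:
```python
from h import *
s,r=tool();print(s['t'],s['ee_pos'],r.as_matrix()[:,0])
m=env.camera_model('wrist');i=env.camera('wrist')
for d in env.silhouettes('wrist','block'): print(d['confidence'],np.round(d['rect']),rect(m,d['mask'],.05))
print(cmd([.518,.055,.088],down(-8.9)))
```

```text
11.45 [0.51802183 0.05205556 0.25066598] [ 9.87728456e-01 -1.56180651e-01  3.17205232e-04]
0.8 [309. 194.  45.  80.] [520.4, 54.5, 34.4, 63.9, 81.0]
0.66 [128. 176.  71.  89.] [556.8, 191.2, 49.7, 63.6, 74.9]
(array([-0.0011, -0.0054,  0.3253]), array([ 0.    , -0.    , -0.0002]))
```

Emit:
{"api": "jog_arm", "payload": {"newtons": 50, "plan": [{"fingers": -1, "tx": 0, "ty": 0, "tz": 0.06, "rx": 0, "ry": 0, "rz": 0}, {"fingers": -1, "tx": 0, "ty": 0, "tz": 0.17, "rx": 0, "ry": 0, "rz": 0}, {"fingers": -1, "tx": 0, "ty": 0, "tz": 0.26, "rx": 0, "ry": 0, "rz": 0}, {"fingers": -1, "tx": 0, "ty": 0, "tz": 0.305, "rx": 0, "ry": 0, "rz": 0}, {"fingers": -1, "tx": 0, "ty": 0, "tz": 0.322, "rx": 0, "ry": 0, "rz": 0}, {"fingers": -1, "tx": 0, "ty": 0, "tz": 0.322, "rx": 0, "ry": 0, "rz": 0}, {"fingers": 1, "tx": 0, "ty": 0, "tz": 0.322, "rx": 0, "ry": 0, "rz": 0}, {"fingers": 1, "tx": 0, "ty": 0, "tz": 0.322, "rx": 0, "ry": 0, "rz": 0}, {"fingers": 1, "tx": 0, "ty": 0, "tz": 0.322, "rx": 0, "ry": 0, "rz": 0}, {"fingers": 1, "tx": 0, "ty": 0, "tz": 0.322, "rx": 0, "ry": 0, "rz": 0}]}}

```text
t: 12.8
ee_pos: [0.5183, 0.0536, 0.09]
tcp_rot: [-3.132, 0.243, -0.001]
wrist_force: [-0.6, 1.5, 8.5]
finger_gap: 0.0334
grip_force: 50.4
```

Emit:
{"api": "jog_arm", "payload": {"plan": [{"fingers": 1, "tx": 0, "ty": 0, "tz": 0, "rx": 0, "ry": 0, "rz": 0}, {"fingers": 1, "tx": 0, "ty": 0, "tz": 0, "rx": 0, "ry": 0, "rz": 0}]}}

```text
t: 13.05
ee_pos: [0.5183, 0.0536, 0.0899]
tcp_rot: [-3.132, 0.243, -0.001]
wrist_force: [-1.4, 1.1, 8.8]
finger_gap: 0.0333
grip_force: 50.4
```

Emit:
{"api": "jog_arm", "payload": {"plan": [{"fingers": 1, "tx": 0, "ty": 0, "tz": -0.02, "rx": 0, "ry": 0, "rz": 0}, {"fingers": 1, "tx": 0, "ty": 0, "tz": -0.08, "rx": 0, "ry": 0, "rz": 0}, {"fingers": 1, "tx": 0, "ty": 0, "tz": -0.18, "rx": 0, "ry": 0, "rz": 0}, {"fingers": 1, "tx": 0, "ty": 0.02, "tz": -0.26, "rx": 0, "ry": 0, "rz": 0}, {"fingers": 1, "tx": 0.005, "ty": 0.1, "tz": -0.28, "rx": 0, "ry": 0, "rz": 0}, {"fingers": 1, "tx": 0.012, "ty": 0.21, "tz": -0.28, "rx": 0, "ry": 0, "rz": 0}, {"fingers": 1, "tx": 0.018, "ty": 0.32, "tz": -0.28, "rx": 0, "ry": 0, "rz": 0.0037}, {"fingers": 1, "tx": 0.024, "ty": 0.43, "tz": -0.28, "rx": 0, "ry": 0, "rz": 0.0037}, {"fingers": 1, "tx": 0.028, "ty": 0.5, "tz": -0.28, "rx": 0, "ry": 0, "rz": 0.0037}, {"fingers": 1, "tx": 0.03, "ty": 0.53, "tz": -0.28, "rx": 0, "ry": 0, "rz": 0.0037}]}}

```text
t: 14.3
ee_pos: [0.4914, -0.2125, 0.2299]
tcp_rot: [3.128, -0.283, -0.0]
wrist_force: [0.3, -0.5, -2.0]
finger_gap: 0.0334
grip_force: 50.3
```

Emit:
{"api": "jog_arm", "payload": {"plan": [{"fingers": 1, "tx": 0, "ty": 0, "tz": 0, "rx": 0, "ry": 0, "rz": 0}, {"fingers": 1, "tx": 0, "ty": 0, "tz": 0, "rx": 0, "ry": 0, "rz": 0}, {"fingers": 1, "tx": 0, "ty": 0, "tz": 0, "rx": 0, "ry": 0, "rz": 0}]}}

```text
t: 14.68
ee_pos: [0.4924, -0.2095, 0.2295]
tcp_rot: [-3.129, 0.277, 0.0]
wrist_force: [-0.6, 0.2, -1.6]
finger_gap: 0.0336
grip_force: 50.3
```

Run:
```python
from h import *
s,r=tool();X=r.as_matrix();print(s['t'],s['ee_pos'],np.degrees(np.arctan2(X[1,0],X[0,0])),X[:,2],s['wrist_force'])
m=env.camera_model('wrist');i=env.camera('wrist');cv2.imwrite('pics/w6.png',i[...,::-1])
z=s['ee_pos'][2]-.0819+.042
u=np.array([np.cos(np.radians(-10.17)),np.sin(np.radians(-10.17))]);v=np.array([-u[1],u[0]])
p=s['ee_pos'][:2];print('tcp u,v',p@u,p@v,'ridge cam .52175 -.12028')
c=np.array([p]);q=[np.r_[p+a*.030*u+b*.017*v,z] for a,b in((-1,-1),(-1,1),(1,1),(1,-1))];Q=proj(m,q);print('expected block corners',Q.round(1).tolist())
im=i[...,::-1].copy();cv2.polylines(im,[np.round(Q*8).astype(np.int32)],True,(0,0,255),1,cv2.LINE_AA,3)
cv2.imwrite('pics/w6o.png',im)
print(cmd([*(.52175*u-.1203*v),.23],down(-10.17)))
```

```text
14.675 [ 0.49237715 -0.20953963  0.22945123] -10.119202336882351 [-2.14440223e-05  3.00251858e-04 -9.99999955e-01] [-0.57000686  0.21601531 -1.64732383]
tcp u,v 0.5216393021159851 -0.11930865208118412 ridge cam .52175 -.12028
expected block corners [[358.1, 389.1], [265.9, 388.9], [258.9, 236.7], [365.0, 236.8]]
(array([ 0.0003,  0.0015, -0.0011]), array([-0.    ,  0.    ,  0.0001]))
```

View pics/w6o.png

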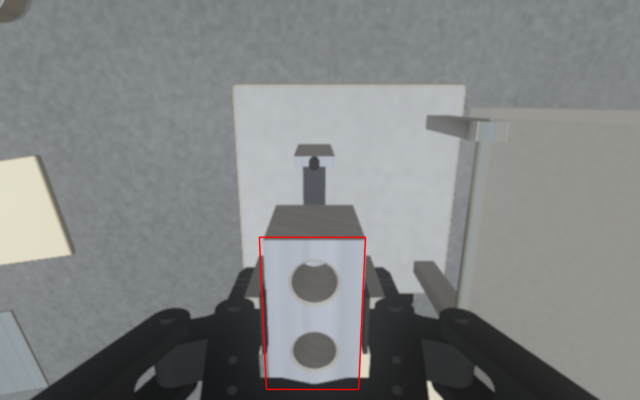

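The expected block outline (px 260–365, top row 237) coincides with the seen block top, and the bar lies straight ahead at column 314. So the block is centred to under 1 mm after a 0.7 mm correction. Now I'll lower it.

Emit:
{"api": "jog_arm", "payload": {"plan": [{"fingers": 1, "tx": 0, "ty": 0.0015, "tz": 0.05, "rx": 0, "ry": 0, "rz": 0}, {"fingers": 1, "tx": 0, "ty": 0.0015, "tz": 0.1, "rx": 0, "ry": 0, "rz": 0}, {"fingers": 1, "tx": 0, "ty": 0.0015, "tz": 0.14, "rx": 0, "ry": 0, "rz": 0}, {"fingers": 1, "tx": 0, "ty": 0.0015, "tz": 0.165, "rx": 0, "ry": 0, "rz": 0}, {"fingers": 1, "tx": 0, "ty": 0.0015, "tz": 0.18, "rx": 0, "ry": 0, "rz": 0}, {"fingers": 1, "tx": 0, "ty": 0.0015, "tz": 0.187, "rx": 0, "ry": 0, "rz": 0}, {"fingers": 1, "tx": 0, "ty": 0.0015, "tz": 0.19, "rx": 0, "ry": 0, "rz": 0}, {"fingers": 1, "tx": 0, "ty": 0.0015, "tz": 0.19, "rx": 0, "ry": 0, "rz": 0}, {"fingers": 1, "tx": 0, "ty": 0.0015, "tz": 0.192, "rx": 0, "ry": 0, "rz": 0}, {"fingers": 1, "tx": 0, "ty": 0.0015, "tz": 0.192, "rx": 0, "ry": 0, "rz": 0}]}}

```text
t: 15.98
ee_pos: [0.4919, -0.2114, 0.1335]
tcp_rot: [3.129, -0.279, 0.0]
wrist_force: [-0.1, -0.0, -2.2]
finger_gap: 0.0334
grip_force: 50.3
```

Emit:
{"api": "jog_arm", "payload": {"plan": [{"fingers": 1, "tx": 0.0004, "ty": -0.0014, "tz": 0.0012, "rx": 0, "ry": 0, "rz": 0}, {"fingers": 1, "tx": 0.0004, "ty": -0.0014, "tz": 0.0024, "rx": 0, "ry": 0, "rz": 0}, {"fingers": 1, "tx": 0.0004, "ty": -0.0014, "tz": 0.0036, "rx": 0, "ry": 0, "rz": 0}, {"fingers": 1, "tx": 0.0004, "ty": -0.0014, "tz": 0.0036, "rx": 0, "ry": 0, "rz": 0}]}}

```text
t: 16.48
ee_pos: [0.4922, -0.2108, 0.132]
tcp_rot: [-3.129, 0.28, -0.0]
wrist_force: [-1.9, 1.7, 7.2]
finger_gap: 0.0331
grip_force: 51.3
```

Emit:
{"api": "jog_arm", "payload": {"plan": [{"fingers": 0.1, "tx": 0, "ty": 0, "tz": 0, "rx": 0, "ry": 0, "rz": 0}, {"fingers": 0, "tx": 0, "ty": 0, "tz": 0, "rx": 0, "ry": 0, "rz": 0}, {"fingers": -0.4, "tx": 0, "ty": 0, "tz": 0, "rx": 0, "ry": 0, "rz": 0}, {"fingers": -0.6, "tx": 0, "ty": 0, "tz": 0, "rx": 0, "ry": 0, "rz": 0}, {"fingers": -0.6, "tx": 0, "ty": 0, "tz": -0.02, "rx": 0, "ry": 0, "rz": 0}, {"fingers": -0.6, "tx": 0, "ty": 0, "tz": -0.08, "rx": 0, "ry": 0, "rz": 0}, {"fingers": -0.6, "tx": 0, "ty": 0, "tz": -0.16, "rx": 0, "ry": 0, "rz": 0}, {"fingers": -0.6, "tx": 0, "ty": -0.06, "tz": -0.24, "rx": 0, "ry": 0, "rz": 0}, {"fingers": -0.6, "tx": 0, "ty": -0.12, "tz": -0.32, "rx": 0, "ry": 0, "rz": 0}, {"fingers": -0.6, "tx": 0, "ty": -0.12, "tz": -0.32, "rx": 0, "ry": 0, "rz": 0}]}}

```text
t: 17.73
ee_pos: [0.5037, -0.1501, 0.2943]
tcp_rot: [-3.13, 0.275, -0.006]
wrist_force: [-0.4, 0.2, -0.3]
finger_gap: 0.0682
grip_force: 0.0
```

Run:
```python
from h import *
s,r=tool();X=r.as_matrix();print(s['t'],s['ee_pos'],X[:,0],s['finger_gap'])
env.camera('wrist');s,r=tool();m=env.camera_model('wrist');i=env.camera('wrist')
u=np.array([np.cos(np.radians(-10.17)),np.sin(np.radians(-10.17))]);v=np.array([-u[1],u[0]]);C=.52175*u-.1203*v
im=i[...,::-1].copy()
P=lambda z,a,b:np.r_[C+a*u+b*v,z]
Q=proj(m,[P(.092,a*.03,b*.017) for a,b in((-1,-1),(-1,1),(1,1),(1,-1))]);cv2.polylines(im,[np.round(Q*8).astype(np.int32)],True,(0,0,255),1,cv2.LINE_AA,3)
cam=[env.camera(n) for n in('scene','top')]
out=[]
H=np.r_[C-.09*v,.108]
for n,c in zip(('scene','top'),cam):
    mm=env.camera_model(n);k=c[...,::-1].copy()
    for ang in(1.75,1.85,1.95,2.05):
        q=proj(mm,[H+np.r_[e*.049*u+.18*np.cos(ang)*v,.18*np.sin(ang)] for e in(-1,1)]);print(n,ang,q.round(1).tolist())
    for d in env.spot_point(n,'cover_bar'): print(n,'bar',d['confidence'],d['position'])
    x0,y0=(215,15) if n=='scene' else (420,130)
    out.append(cv2.resize(k[y0:y0+120,x0:x0+133],(400,360),interpolation=cv2.INTER_CUBIC))
a=im[0:400,120:640];a=cv2.resize(a,(312,240))
cv2.imwrite('pics/w7.png',np.vstack([np.hstack(out),np.hstack([a,np.zeros((240,488,3),np.uint8)])]))
```

```text
17.725 [ 0.50369019 -0.15006135  0.29426279] [ 0.98467534 -0.17435874  0.00367466] 0.06820617544472747
scene 1.75 [[269.4, 35.7], [229.6, 44.5]]
scene 1.85 [[267.8, 32.9], [228.5, 41.5]]
scene 1.95 [[266.3, 30.8], [227.6, 39.2]]
scene 2.05 [[265.1, 29.5], [226.9, 37.8]]
top 1.75 [[503.9, 205.7], [508.6, 158.6]]
top 1.85 [[512.0, 207.4], [516.5, 160.4]]
top 1.95 [[519.4, 209.1], [523.8, 162.4]]
top 2.05 [[526.1, 211.0], [530.3, 164.4]]
top bar 0.67 [187.2, 517.0]
top bar 0.62 [193.8, 426.4]
top bar 0.62 [128.5, 339.2]
top bar 0.61 [198.6, 468.5]
```

View pics/w7.png

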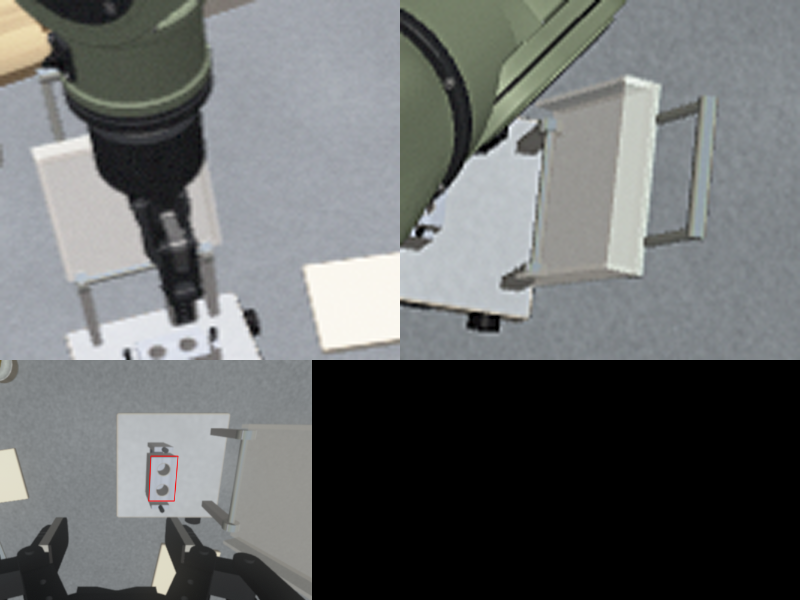

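The block stands on the bar where the outline predicts, and the hood's handle shows at about (521,186) in the top view, angle about 1.92. The ten views are now used up, so from here I rely on numbers.

Run:
```python
from h import *
s,r=tool();print(s['t'],s['ee_pos'],s['q'].round(2),r.as_matrix()[:,2])
u=np.array([np.cos(np.radians(-10.17)),np.sin(np.radians(-10.17))]);v=np.array([-u[1],u[0]]);C=.52175*u-.1203*v
for a in(1.92,):
    for z in(.40,.108+.18*np.sin(a)+.056): P=[*(C+(-.09+.18*np.cos(a))*v),z];print(P,cmd(P,down(-10.17)))
# handle angle from top image: silhouette of cover, farthest edge along columns
env.camera('top');m=env.camera_model('top')
for d in env.silhouettes('top','cover_bar'): 
    ys,xs=np.nonzero(d['mask']);print(d['confidence'],np.round(d['rect'],1),[ (r_,int(xs[ys==r_].max())) for r_ in(170,180,190,200) if (ys==r_).any()])
g=cv2.cvtColor(env.camera('top'),cv2.COLOR_RGB2GRAY)
for rr in(175,185,195): print(rr,g[rr,500:535].tolist())
```

```text
18.025 [ 0.5024955  -0.15233531  0.29108873] [-0.13  0.75  0.71  1.7  -0.59  0.92 -0.93] [-1.14411235e-03 -6.64835908e-05 -9.99999343e-01]
[np.float64(0.4655454541130539), np.float64(-0.35974018301902494), 0.4] (array([ 0.0011,  0.4214, -0.2177]), array([ 0.    ,  0.0002, -0.0003]))
[np.float64(0.4655454541130539), np.float64(-0.35974018301902494), np.float64(0.3331361852633585)] (array([ 0.0012,  0.4214, -0.084 ]), array([ 0.    ,  0.0002, -0.0003]))
0.89 [492.6 189.8  64.7  70.7] [(170, 524), (180, 523), (190, 522), (200, 521)]
0.31 [272.2 128.6  24.1  26.6] []
175 [197, 196, 197, 210, 223, 138, 130, 127, 136, 136, 138, 134, 133, 132, 134, 133, 131, 137, 82, 135, 161, 157, 159, 162, 123, 142, 141, 135, 132, 132, 136, 142, 137, 138, 139]
185 [195, 195, 211, 222, 141, 132, 132, 132, 135, 128, 130, 130, 129, 133, 137, 138, 136, 78, 129, 159, 157, 158, 159, 126, 126, 138, 140, 137, 135, 129, 134, 141, 145, 138, 131]
195 [198, 210, 222, 139, 127, 127, 131, 133, 135, 133, 131, 132, 130, 133, 138, 146, 75, 123, 159, 158, 158, 160, 131, 126, 128, 133, 138, 138, 134, 135, 142, 137, 135, 140, 130]
```

Emit:
{"api": "jog_arm", "payload": {"plan": [{"fingers": -1, "tx": 0, "ty": 0, "tz": -0.12, "rx": 0, "ry": 0, "rz": 0}, {"fingers": -1, "tx": 0, "ty": 0.04, "tz": -0.22, "rx": 0, "ry": 0, "rz": 0}, {"fingers": -1, "tx": 0.001, "ty": 0.15, "tz": -0.22, "rx": 0, "ry": 0, "rz": 0}, {"fingers": -1, "tx": 0.001, "ty": 0.26, "tz": -0.22, "rx": 0, "ry": 0, "rz": 0}, {"fingers": -1, "tx": 0.001, "ty": 0.36, "tz": -0.22, "rx": 0, "ry": 0, "rz": 0}, {"fingers": -1, "tx": 0.001, "ty": 0.4245, "tz": -0.22, "rx": 0, "ry": 0, "rz": 0}, {"fingers": -1, "tx": 0.001, "ty": 0.4245, "tz": -0.22, "rx": 0, "ry": 0, "rz": 0}, {"fingers": -1, "tx": 0.001, "ty": 0.4245, "tz": -0.22, "rx": 0, "ry": 0, "rz": 0}]}}

```text
t: 19.18
ee_pos: [0.4659, -0.3603, 0.4014]
tcp_rot: [-3.129, 0.279, 0.0]
wrist_force: [0.9, 0.8, 0.1]
finger_gap: 0.0851
grip_force: 0.0
```

Run:
```python
from h import *
s,r=tool();print(s['t'],s['ee_pos'],s['q'].round(2),r.as_matrix()[:,2],s['wrist_force'])
u=np.array([np.cos(np.radians(-10.17)),np.sin(np.radians(-10.17))]);v=np.array([-u[1],u[0]]);C=.52175*u-.1203*v
a=1.93;B=np.r_[C+(-.09+.18*np.cos(a))*v,.108+.18*np.sin(a)]
print(cmd(B+[0,0,.056],down(-10.17)))
m=env.camera_model('wrist');i=env.camera('wrist');g=cv2.cvtColor(i,cv2.COLOR_RGB2GRAY)
q=proj(m,[B+np.r_[e*u,0] for e in(-.03,0,.03)]);print(q.round(1))
for c,rr in q: 
    rr=int(rr)
    if 0<=rr<400: print(rr,g[rr,int(c)-40:int(c)+41].tolist())
```

```text
19.175 [ 0.46589491 -0.3602643   0.40142909] [ 0.29  0.73  0.73  1.26 -0.48  1.32 -0.74] [-1.08733597e-04  5.19929969e-04 -9.99999859e-01] [0.9133916  0.7615928  0.14049482]
(array([-0.0008,  0.0025,  0.1378]), array([-0.0001,  0.    , -0.0001]))
[[315.1 279.7]
 [315.1 232.5]
 [315.1 181.2]]
279 [194, 194, 194, 193, 195, 201, 207, 209, 209, 211, 216, 217, 206, 201, 201, 200, 196, 181, 170, 178, 188, 171, 132, 114, 111, 110, 108, 105, 109, 121, 138, 149, 154, 157, 157, 158, 158, 159, 159, 159, 160, 159, 159, 158, 153, 146, 136, 126, 126, 133, 138, 138, 138, 138, 138, 138, 138, 139, 139, 139, 139, 139, 137, 136, 135, 133, 134, 134, 135, 136, 136, 135, 134, 134, 134, 132, 132, 133, 133, 132, 132]
232 [200, 200, 200, 200, 200, 199, 200, 201, 204, 209, 209, 203, 200, 201, 200, 195, 180, 164, 155, 147, 140, 138, 139, 139, 139, 138, 137, 132, 128, 133, 143, 152, 156, 157, 157, 158, 158, 158, 159, 159, 159, 158, 158, 157, 154, 147, 138, 127, 121, 129, 137, 140, 140, 139, 138, 138, 139, 139, 138, 137, 137, 138, 138, 137, 135, 133, 132, 133, 134, 136, 137, 136, 136, 136, 137, 138, 138, 138, 137, 136, 134]
181 [206, 205, 205, 204, 202, 199, 198, 205, 210, 206, 202, 201, 202, 201, 192, 173, 162, 154, 147, 141, 140, 141, 142, 143, 143, 143, 140, 136, 133, 139, 147, 154, 156, 157, 157, 158, 157, 158, 158, 159, 159, 158, 158, 158, 155, 150, 141, 130, 120, 124, 135, 138, 136, 137, 136, 136, 136, 137, 137, 136, 137, 137, 136, 135, 136, 138, 138, 137, 135, 135, 136, 137, 136, 137, 138, 139, 138, 136, 134, 133, 135]
```

The handle is within about 1 mm of the prediction. I'll descend over it and grip lightly.

Emit:
{"api": "jog_arm", "payload": {"newtons": 30, "plan": [{"fingers": -1, "tx": 0, "ty": 0, "tz": 0.05, "rx": 0, "ry": 0, "rz": 0}, {"fingers": -1, "tx": 0, "ty": 0, "tz": 0.1, "rx": 0, "ry": 0, "rz": 0}, {"fingers": -1, "tx": 0, "ty": 0, "tz": 0.13, "rx": 0, "ry": 0, "rz": 0}, {"fingers": -1, "tx": 0, "ty": 0, "tz": 0.138, "rx": 0, "ry": 0, "rz": 0}, {"fingers": 0, "tx": 0, "ty": 0, "tz": 0.138, "rx": 0, "ry": 0, "rz": 0}, {"fingers": 0.3, "tx": 0, "ty": 0, "tz": 0.138, "rx": 0, "ry": 0, "rz": 0}, {"fingers": 0.5, "tx": 0, "ty": 0, "tz": 0.138, "rx": 0, "ry": 0, "rz": 0}, {"fingers": 1, "tx": 0, "ty": 0, "tz": 0.138, "rx": 0, "ry": 0, "rz": 0}, {"fingers": 1, "tx": 0, "ty": 0, "tz": 0.138, "rx": 0, "ry": 0, "rz": 0}, {"fingers": 1, "tx": 0, "ty": 0, "tz": 0.138, "rx": 0, "ry": 0, "rz": 0}]}}

```text
t: 20.48
ee_pos: [0.4657, -0.3609, 0.3329]
tcp_rot: [3.129, -0.28, 0.0]
wrist_force: [0.1, -1.6, 3.3]
finger_gap: 0.0108
grip_force: 29.4
```

Emit:
{"api": "jog_arm", "payload": {"plan": [{"fingers": 1, "tx": 0, "ty": 0, "tz": 0, "rx": 0, "ry": 0, "rz": 0}, {"fingers": 1, "tx": 0, "ty": 0, "tz": 0, "rx": 0, "ry": 0, "rz": 0}]}}

```text
t: 20.72
ee_pos: [0.4657, -0.3609, 0.3328]
tcp_rot: [3.129, -0.28, 0.0]
wrist_force: [-0.4, -1.7, 5.0]
finger_gap: 0.0109
grip_force: 29.6
```

```bash
cat > arc.py <<'E'
from h import *
s,r=tool();print(s['t'],s['ee_pos'],s['wrist_force'],s['finger_gap'],s['q'].round(2))
u=np.array([np.cos(np.radians(-10.17)),np.sin(np.radians(-10.17))]);v=np.array([-u[1],u[0]])
p=s['ee_pos']; vv=p[:2]@v-(-.1203-.09); zz=p[2]-.056-.108
print('u',p[:2]@u,'r',np.hypot(vv,zz),'angle',np.arctan2(zz,vv))
E
python3 arc.py
python3 - <<'E'
import numpy as np
a0=1.925
for k in range(0,40):
    a=a0-.05*k
    if a>-.01: print(k,round(a,3),'ty',round(-.18*(np.cos(a)-np.cos(a0))/.5,4),'tz',round(-.18*(np.sin(a)-np.sin(a0))/.5,4))
E
```

```text
20.725 [ 0.46572686 -0.36086632  0.33281697] [-0.43946958 -1.70368009  5.01287954] 0.010890636390478934 [ 0.29  0.79  0.7   1.4  -0.53  1.14 -0.69]
u 0.5221273978090387 r 0.18007183052443376 angle 1.9262234923064812
0 1.925 ty -0.0 tz -0.0
1 1.875 ty -0.017 tz -0.0058
2 1.825 ty -0.0343 tz -0.0108
3 1.775 ty -0.0519 tz -0.0149
4 1.725 ty -0.0696 tz -0.0181
5 1.675 ty -0.0874 tz -0.0204
6 1.625 ty -0.1054 tz -0.0218
7 1.575 ty -0.1234 tz -0.0223
8 1.525 ty -0.1413 tz -0.022
9 1.475 ty -0.1593 tz -0.0207
10 1.425 ty -0.1772 tz -0.0185
11 1.375 ty -0.1949 tz -0.0155
12 1.325 ty -0.2125 tz -0.0115
13 1.275 ty -0.2298 tz -0.0067
14 1.225 ty -0.2469 tz -0.001
15 1.175 ty -0.2637 tz 0.0055
16 1.125 ty -0.2801 tz 0.0128
17 1.075 ty -0.2961 tz 0.021
18 1.025 ty -0.3117 tz 0.03
19 0.975 ty -0.3269 tz 0.0397
20 0.925 ty -0.3415 tz 0.0501
21 0.875 ty -0.3556 tz 0.0613
22 0.825 ty -0.3691 tz 0.0732
23 0.775 ty -0.3821 tz 0.0858
24 0.725 ty -0.3943 tz 0.0989
25 0.675 ty -0.4059 tz 0.1127
26 0.625 ty -0.4168 tz 0.127
27 0.575 ty -0.427 tz 0.1419
28 0.525 ty -0.4364 tz 0.1572
29 0.475 ty -0.445 tz 0.173
30 0.425 ty -0.4528 tz 0.1892
31 0.375 ty -0.4598 tz 0.2058
32 0.325 ty -0.466 tz 0.2227
33 0.275 ty -0.4713 tz 0.2399
34 0.225 ty -0.4758 tz 0.2573
35 0.175 ty -0.4794 tz 0.275
36 0.125 ty -0.4821 tz 0.2928
37 0.075 ty -0.4839 tz 0.3107
38 0.025 ty -0.4848 tz 0.3287
```

Emit:
{"api": "jog_arm", "payload": {"plan": [{"fingers": 1, "tx": 0, "ty": -0.017, "tz": -0.0058, "rx": 0, "ry": 0, "rz": 0}, {"fingers": 1, "tx": 0, "ty": -0.0343, "tz": -0.0108, "rx": 0, "ry": 0, "rz": 0}, {"fingers": 1, "tx": 0, "ty": -0.0519, "tz": -0.0149, "rx": 0, "ry": 0, "rz": 0}, {"fingers": 1, "tx": 0, "ty": -0.0696, "tz": -0.0181, "rx": 0, "ry": 0, "rz": 0}, {"fingers": 1, "tx": 0, "ty": -0.0874, "tz": -0.0204, "rx": 0, "ry": 0, "rz": 0}, {"fingers": 1, "tx": 0, "ty": -0.1054, "tz": -0.0218, "rx": 0, "ry": 0, "rz": 0}, {"fingers": 1, "tx": 0, "ty": -0.1234, "tz": -0.0223, "rx": 0, "ry": 0, "rz": 0}, {"fingers": 1, "tx": 0, "ty": -0.1413, "tz": -0.022, "rx": 0, "ry": 0, "rz": 0}, {"fingers": 1, "tx": 0, "ty": -0.1593, "tz": -0.0207, "rx": 0, "ry": 0, "rz": 0}, {"fingers": 1, "tx": 0, "ty": -0.1593, "tz": -0.0207, "rx": 0, "ry": 0, "rz": 0}]}}

```text
t: 21.98
ee_pos: [0.48, -0.2814, 0.343]
tcp_rot: [-3.129, 0.278, 0.0]
wrist_force: [-2.0, 0.2, 4.2]
finger_gap: 0.0107
grip_force: 30.8
```

```bash
python3 arc.py
python3 - <<'E'
import numpy as np
for b in (1.475,1.025,.575):
  for k in range(1,11 if b!=.575 else 12):
    a=b-.05*k; print(b,round(a,3),round(-.18*(np.cos(a)-np.cos(b))/.5,4),round(-.18*(np.sin(a)-np.sin(b))/.5,4))
E
```

```text
21.975 [ 0.4800003  -0.28140307  0.34303431] [-1.95076794  0.15427403  4.24865719] 0.010689631538702737 [ 0.13  0.73  0.73  1.5  -0.52  1.11 -0.78]
u 0.5221457937893654 r 0.1799440698051139 angle 1.4701975109265821
1.475 1.425 -0.0179 0.0022
1.475 1.375 -0.0356 0.0052
1.475 1.325 -0.0532 0.0092
1.475 1.275 -0.0705 0.014
1.475 1.225 -0.0876 0.0197
1.475 1.175 -0.1044 0.0262
1.475 1.125 -0.1208 0.0335
1.475 1.075 -0.1368 0.0417
1.475 1.025 -0.1524 0.0507
1.475 0.975 -0.1676 0.0604
1.025 0.975 -0.0151 0.0097
1.025 0.925 -0.0298 0.0202
1.025 0.875 -0.0439 0.0314
1.025 0.825 -0.0574 0.0433
1.025 0.775 -0.0703 0.0558
1.025 0.725 -0.0826 0.069
1.025 0.675 -0.0942 0.0827
1.025 0.625 -0.1051 0.0971
1.025 0.575 -0.1152 0.1119
1.025 0.525 -0.1246 0.1273
0.575 0.525 -0.0094 0.0153
0.575 0.475 -0.018 0.0311
0.575 0.425 -0.0259 0.0473
0.575 0.375 -0.0329 0.0639
0.575 0.325 -0.039 0.0808
0.575 0.275 -0.0444 0.098
0.575 0.225 -0.0488 0.1155
0.575 0.175 -0.0524 0.1331
0.575 0.125 -0.0551 0.1509
0.575 0.075 -0.0569 0.1688
0.575 0.025 -0.0578 0.1868
```

Emit:
{"api": "jog_arm", "payload": {"plan": [{"fingers": 1, "tx": 0, "ty": -0.0179, "tz": 0.0022, "rx": 0, "ry": 0, "rz": 0}, {"fingers": 1, "tx": 0, "ty": -0.0356, "tz": 0.0052, "rx": 0, "ry": 0, "rz": 0}, {"fingers": 1, "tx": 0, "ty": -0.0532, "tz": 0.0092, "rx": 0, "ry": 0, "rz": 0}, {"fingers": 1, "tx": 0, "ty": -0.0705, "tz": 0.014, "rx": 0, "ry": 0, "rz": 0}, {"fingers": 1, "tx": 0, "ty": -0.0876, "tz": 0.0197, "rx": 0, "ry": 0, "rz": 0}, {"fingers": 1, "tx": 0, "ty": -0.1044, "tz": 0.0262, "rx": 0, "ry": 0, "rz": 0}, {"fingers": 1, "tx": 0, "ty": -0.1208, "tz": 0.0335, "rx": 0, "ry": 0, "rz": 0}, {"fingers": 1, "tx": 0, "ty": -0.1368, "tz": 0.0417, "rx": 0, "ry": 0, "rz": 0}, {"fingers": 1, "tx": 0, "ty": -0.1524, "tz": 0.0507, "rx": 0, "ry": 0, "rz": 0}, {"fingers": 1, "tx": 0, "ty": -0.1524, "tz": 0.0507, "rx": 0, "ry": 0, "rz": 0}]}}

```text
t: 23.22
ee_pos: [0.4935, -0.2064, 0.3173]
tcp_rot: [-3.129, 0.278, 0.001]
wrist_force: [-0.8, 3.4, 3.4]
finger_gap: 0.0108
grip_force: 31.1
```

```bash
python3 arc.py
```

```text
23.225 [ 0.49354943 -0.20644735  0.31728178] [-0.77664232  3.41777416  3.41578088] 0.010807688247317402 [-0.03  0.73  0.73  1.62 -0.56  1.   -0.86]
u 0.5222471555692407 r 0.17993572838159452 angle 1.0195446978368146
```

Emit:
{"api": "jog_arm", "payload": {"plan": [{"fingers": 1, "tx": 0, "ty": -0.0151, "tz": 0.0097, "rx": 0, "ry": 0, "rz": 0}, {"fingers": 1, "tx": 0, "ty": -0.0298, "tz": 0.0202, "rx": 0, "ry": 0, "rz": 0}, {"fingers": 1, "tx": 0, "ty": -0.0439, "tz": 0.0314, "rx": 0, "ry": 0, "rz": 0}, {"fingers": 1, "tx": 0, "ty": -0.0574, "tz": 0.0433, "rx": 0, "ry": 0, "rz": 0}, {"fingers": 1, "tx": 0, "ty": -0.0703, "tz": 0.0558, "rx": 0, "ry": 0, "rz": 0}, {"fingers": 1, "tx": 0, "ty": -0.0826, "tz": 0.069, "rx": 0, "ry": 0, "rz": 0}, {"fingers": 1, "tx": 0, "ty": -0.0942, "tz": 0.0827, "rx": 0, "ry": 0, "rz": 0}, {"fingers": 1, "tx": 0, "ty": -0.1051, "tz": 0.0971, "rx": 0, "ry": 0, "rz": 0}, {"fingers": 1, "tx": 0, "ty": -0.1152, "tz": 0.1119, "rx": 0, "ry": 0, "rz": 0}, {"fingers": 1, "tx": 0, "ty": -0.1152, "tz": 0.1119, "rx": 0, "ry": 0, "rz": 0}]}}

```text
t: 24.48
ee_pos: [0.5037, -0.1502, 0.2612]
tcp_rot: [-3.129, 0.279, 0.001]
wrist_force: [-0.0, 0.3, 0.3]
finger_gap: 0.0108
grip_force: 31.7
```

```bash
python3 arc.py
```

```text
24.475 [ 0.50367395 -0.15023305  0.2611574 ] [-0.0022579   0.29510471  0.25343768] 0.010755074057779038 [-0.12  0.79  0.68  1.73 -0.64  0.85 -0.89]
u 0.5222868853643424 r 0.17986008136885082 angle 0.5706548565311056
```

Emit:
{"api": "jog_arm", "payload": {"plan": [{"fingers": 1, "tx": 0, "ty": -0.0094, "tz": 0.0153, "rx": 0, "ry": 0, "rz": 0}, {"fingers": 1, "tx": 0, "ty": -0.018, "tz": 0.0311, "rx": 0, "ry": 0, "rz": 0}, {"fingers": 1, "tx": 0, "ty": -0.0259, "tz": 0.0473, "rx": 0, "ry": 0, "rz": 0}, {"fingers": 1, "tx": 0, "ty": -0.0329, "tz": 0.0639, "rx": 0, "ry": 0, "rz": 0}, {"fingers": 1, "tx": 0, "ty": -0.039, "tz": 0.0808, "rx": 0, "ry": 0, "rz": 0}, {"fingers": 1, "tx": 0, "ty": -0.0444, "tz": 0.098, "rx": 0, "ry": 0, "rz": 0}, {"fingers": 1, "tx": 0, "ty": -0.0488, "tz": 0.1155, "rx": 0, "ry": 0, "rz": 0}, {"fingers": 1, "tx": 0, "ty": -0.0524, "tz": 0.1331, "rx": 0, "ry": 0, "rz": 0}, {"fingers": 1, "tx": 0, "ty": -0.0551, "tz": 0.1509, "rx": 0, "ry": 0, "rz": 0}, {"fingers": 1, "tx": 0, "ty": -0.0551, "tz": 0.1509, "rx": 0, "ry": 0, "rz": 0}]}}

```text
t: 25.72
ee_pos: [0.5086, -0.1228, 0.1853]
tcp_rot: [-3.128, 0.279, 0.001]
wrist_force: [1.7, 7.0, -0.4]
finger_gap: 0.011
grip_force: 33.5
```

```bash
python3 arc.py
```

```text
25.725 [ 0.50855269 -0.12279436  0.18531653] [ 1.65917771  7.005535   -0.37979324] 0.01096693737621384 [-0.12  0.89  0.58  1.82 -0.76  0.67 -0.84]
u 0.5222441377754506 r 0.18049298275761197 angle 0.1183780090784937
```

Emit:
{"api": "jog_arm", "payload": {"plan": [{"fingers": 1, "tx": 0, "ty": -0.0005, "tz": 0.01, "rx": 0, "ry": 0, "rz": 0}, {"fingers": 1, "tx": 0, "ty": -0.001, "tz": 0.02, "rx": 0, "ry": 0, "rz": 0}, {"fingers": 1, "tx": 0, "ty": -0.001, "tz": 0.028, "rx": 0, "ry": 0, "rz": 0}, {"fingers": 1, "tx": 0, "ty": -0.001, "tz": 0.034, "rx": 0, "ry": 0, "rz": 0}, {"fingers": 1, "tx": 0, "ty": -0.001, "tz": 0.038, "rx": 0, "ry": 0, "rz": 0}, {"fingers": 1, "tx": 0, "ty": -0.001, "tz": 0.04, "rx": 0, "ry": 0, "rz": 0}, {"fingers": 1, "tx": 0, "ty": -0.001, "tz": 0.04, "rx": 0, "ry": 0, "rz": 0}]}}

```text
t: 26.6
ee_pos: [0.5089, -0.1213, 0.1656]
tcp_rot: [-3.126, 0.277, 0.001]
wrist_force: [4.0, 14.0, 0.6]
finger_gap: 0.0104
grip_force: 34.0
```

```bash
python3 arc.py
```

```text
26.6 [ 0.50886588 -0.12126316  0.16561991] [ 3.96022402 13.95343437  0.64069368] 0.010404578347313856 [-0.1   0.92  0.55  1.83 -0.79  0.63 -0.81]
u 0.5222820364009804 r 0.18079949747375287 angle 0.008959846820002448
```

Emit:
{"api": "jog_arm", "payload": {"plan": [{"fingers": 1, "tx": 0, "ty": -0.002, "tz": 0.001, "rx": 0, "ry": 0, "rz": 0}, {"fingers": 1, "tx": 0, "ty": -0.003, "tz": 0.002, "rx": 0, "ry": 0, "rz": 0}, {"fingers": 1, "tx": 0, "ty": -0.003, "tz": 0.003, "rx": 0, "ry": 0, "rz": 0}, {"fingers": 1, "tx": 0, "ty": -0.003, "tz": 0.003, "rx": 0, "ry": 0, "rz": 0}]}}

```text
t: 27.1
ee_pos: [0.5089, -0.121, 0.1643]
tcp_rot: [-3.129, 0.279, 0.0]
wrist_force: [1.3, 5.9, 1.0]
finger_gap: 0.0107
grip_force: 33.9
```

```bash
python3 arc.py
```

```text
27.1 [ 0.50887222 -0.12104536  0.16427443] [1.26677486 5.85673133 0.98819088] 0.01067913554633393 [-0.11  0.92  0.55  1.83 -0.79  0.62 -0.81]
u 0.5222498259541637 r 0.18100795043851095 angle 0.0015161171050714628
```

Emit:
{"api": "jog_arm", "payload": {"plan": [{"fingers": 1, "tx": 0, "ty": -0.0015, "tz": 0.001, "rx": 0, "ry": 0, "rz": 0}, {"fingers": 1, "tx": 0, "ty": -0.0015, "tz": 0.002, "rx": 0, "ry": 0, "rz": 0}, {"fingers": 1, "tx": 0, "ty": -0.0015, "tz": 0.003, "rx": 0, "ry": 0, "rz": 0}, {"fingers": 1, "tx": 0, "ty": -0.0015, "tz": 0.003, "rx": 0, "ry": 0, "rz": 0}]}}

```text
t: 27.6
ee_pos: [0.5089, -0.1209, 0.1631]
tcp_rot: [3.129, -0.28, -0.0]
wrist_force: [-0.6, 1.4, 0.6]
finger_gap: 0.0108
grip_force: 33.8
```

```bash
python3 arc.py
```

```text
27.6 [ 0.5088919  -0.12090796  0.16313834] [-0.60092519  1.43634928  0.60509558] 0.010823645428867743 [-0.11  0.92  0.54  1.83 -0.79  0.62 -0.81]
u 0.5222449395093494 r 0.18114850253080478 angle -0.004756676589881555
```

Emit:
{"api": "jog_arm", "payload": {"plan": [{"fingers": 1, "tx": 0, "ty": 0, "tz": 0.001, "rx": 0, "ry": 0, "rz": 0}, {"fingers": 1, "tx": 0, "ty": 0, "tz": 0.002, "rx": 0, "ry": 0, "rz": 0}, {"fingers": 1, "tx": 0, "ty": 0, "tz": 0.003, "rx": 0, "ry": 0, "rz": 0}, {"fingers": 1, "tx": 0, "ty": 0, "tz": 0.004, "rx": 0, "ry": 0, "rz": 0}, {"fingers": 1, "tx": 0, "ty": 0, "tz": 0.004, "rx": 0, "ry": 0, "rz": 0}]}}

```text
t: 28.22
ee_pos: [0.5089, -0.1209, 0.1612]
tcp_rot: [3.129, -0.28, -0.0]
wrist_force: [-0.5, 0.4, -0.2]
finger_gap: 0.0107
grip_force: 33.9
```

```bash
python3 arc.py
python3 - <<'E'
from h import *
u=np.array([np.cos(np.radians(-10.17)),np.sin(np.radians(-10.17))]);v=np.array([-u[1],u[0]]);C=.52175*u-.1203*v
m=env.camera_model('wrist');i=env.camera('wrist');cv2.imwrite('pics/w8.png',i[...,::-1])
for d in env.spot_point('wrist','cover_bar'): print(d['confidence'],d['position'])
for a in(0,.05): 
  H=np.r_[C-.09*v,.108]; print(a,proj(m,[H+np.r_[e*u+.18*np.cos(a)*v,.18*np.sin(a)] for e in(-.045,0,.045)]).round(1).tolist())
E
```

```text
28.225 [ 0.50890464 -0.12089802  0.1611838 ] [-0.47614402  0.41494827 -0.18677338] 0.0107272951711012 [-0.1   0.93  0.54  1.83 -0.8   0.61 -0.81]
u 0.5222557214527722 r 0.1811803735720936 angle -0.01554427614754247
0.87 [300.9, 310.6]
0 [[315.1, 394.7], [315.2, 299.1], [315.3, 183.5]]
0.05 [[315.8, 412.8], [315.9, 312.5], [316.0, 189.7]]
```

Emit:
{"api": "jog_arm", "payload": {"plan": [{"fingers": 1, "tx": 0, "ty": 0, "tz": 0.001, "rx": 0, "ry": 0, "rz": 0}, {"fingers": 1, "tx": 0, "ty": 0, "tz": 0.002, "rx": 0, "ry": 0, "rz": 0}, {"fingers": 1, "tx": 0, "ty": 0, "tz": 0.003, "rx": 0, "ry": 0, "rz": 0}, {"fingers": 1, "tx": 0, "ty": 0, "tz": 0.003, "rx": 0, "ry": 0, "rz": 0}]}}

```text
t: 28.82
ee_pos: [0.5089, -0.1208, 0.1597]
tcp_rot: [3.129, -0.28, -0.0]
wrist_force: [0.8, 0.2, -0.8]
finger_gap: 0.0107
grip_force: 33.9
```

Emit:
{"api": "jog_arm", "payload": {"plan": [{"fingers": 1, "tx": 0, "ty": 0, "tz": 0.001, "rx": 0, "ry": 0, "rz": 0}, {"fingers": 1, "tx": 0, "ty": 0, "tz": 0.002, "rx": 0, "ry": 0, "rz": 0}, {"fingers": 1, "tx": 0, "ty": 0, "tz": 0.002, "rx": 0, "ry": 0, "rz": 0}]}}

```text
t: 29.2
ee_pos: [0.5089, -0.1208, 0.1587]
tcp_rot: [3.129, -0.28, -0.0]
wrist_force: [-1.4, 0.5, -0.6]
finger_gap: 0.011
grip_force: 34.0
```

```bash
cat > bar.py <<'E'
from h import *
m=env.camera_model('wrist');i=env.camera('wrist');g=cv2.GaussianBlur(cv2.cvtColor(i,cv2.COLOR_RGB2GRAY),(5,5),0).astype(float)
f=200/np.tan(np.radians(m['fovy'])/2)
for rr in(190,200,210,220,230,240): print(rr,g[rr,270:360:2].astype(int).tolist())
E
python3 bar.py
python3 - <<'E'
from h import *
for n in('scene','top'):
    env.camera(n)
    for d in env.spot_point(n,'cover_bar'): print(n,d['confidence'],d['position'])
    u=np.array([np.cos(np.radians(-10.17)),np.sin(np.radians(-10.17))]);v=np.array([-u[1],u[0]]);C=.52175*u-.1203*v
    print(proj(env.camera_model(n),np.r_[C+.09*v,.108]))
E
```

```text
190 [136, 135, 135, 137, 137, 137, 136, 136, 137, 139, 140, 138, 135, 125, 122, 135, 147, 154, 157, 158, 158, 156, 155, 156, 157, 157, 156, 153, 153, 155, 156, 156, 156, 156, 156, 156, 156, 156, 156, 156, 157, 156, 157, 157, 157]
200 [136, 136, 136, 135, 135, 137, 138, 139, 140, 141, 142, 141, 138, 127, 122, 135, 146, 154, 156, 158, 157, 156, 155, 156, 156, 157, 156, 152, 144, 130, 121, 133, 138, 138, 138, 138, 136, 133, 130, 130, 132, 136, 140, 141, 138]
210 [133, 133, 133, 136, 140, 142, 141, 139, 137, 135, 134, 134, 134, 127, 122, 134, 146, 153, 156, 157, 157, 156, 155, 155, 156, 157, 157, 153, 143, 129, 119, 129, 136, 137, 137, 138, 138, 138, 138, 138, 138, 139, 139, 139, 134]
220 [136, 136, 137, 138, 138, 138, 137, 137, 138, 140, 141, 140, 138, 127, 120, 132, 145, 153, 156, 157, 158, 156, 155, 155, 156, 157, 156, 152, 143, 128, 120, 128, 133, 134, 134, 134, 134, 134, 134, 135, 135, 137, 137, 137, 131]
230 [133, 135, 137, 139, 140, 140, 138, 137, 136, 136, 137, 137, 135, 129, 123, 132, 144, 152, 156, 157, 157, 156, 155, 155, 156, 157, 156, 152, 142, 127, 118, 129, 135, 133, 133, 134, 136, 136, 135, 134, 131, 131, 132, 135, 127]
240 [137, 136, 135, 135, 133, 132, 133, 135, 135, 132, 129, 128, 129, 127, 121, 131, 143, 152, 156, 157, 157, 156, 155, 155, 156, 157, 156, 152, 141, 126, 120, 128, 130, 129, 129, 131, 134, 136, 137, 136, 134, 132, 132, 132, 123]
scene 0.75 [149.0, 278.7]
[[280.27149694 152.02158808]]
top 0.6 [199.0, 421.5]
[[391.06712261 183.8807506 ]]
```

Emit:
{"api": "jog_arm", "payload": {"plan": [{"fingers": 1, "tx": 0, "ty": 0, "tz": 0.001, "rx": 0, "ry": 0, "rz": 0}, {"fingers": 1, "tx": 0, "ty": 0, "tz": 0.002, "rx": 0, "ry": 0, "rz": 0}, {"fingers": 1, "tx": 0, "ty": 0, "tz": 0.003, "rx": 0, "ry": 0, "rz": 0}, {"fingers": 1, "tx": 0, "ty": 0, "tz": 0.003, "rx": 0, "ry": 0, "rz": 0}]}}

```text
t: 29.95
ee_pos: [0.509, -0.1208, 0.158]
tcp_rot: [-3.129, 0.28, -0.001]
wrist_force: [-4.2, 3.6, 19.2]
finger_gap: 0.0106
grip_force: 35.9
```

```bash
python3 bar.py | tail -3
python3 - <<'E'
from h import *
s,r=tool();print(s['ee_pos'],s['wrist_force'],s['ft_torque'],s['joint_torque'].round(1))
i=cv2.cvtColor(env.camera('wrist'),cv2.COLOR_RGB2GRAY);j=cv2.imread('pics/w8.png',0)
for im in(j,i): print([im[rr,420:520:2].tolist() for rr in(150,)])
# image shift between w8 (TCP .1612) and now, right-hand region (hood) by phase correlation
for nm,(r0,r1,c0,c1) in dict(hood=(100,240,450,630),bar=(195,245,285,345),bench=(20,150,20,200)).items():
    a,b=[np.float32(x[r0:r1,c0:c1]) for x in(j,i)];print(nm,cv2.phaseCorrelate(a,b,cv2.createHanningWindow(a.shape[::-1],cv2.CV_32F)))
E
```

```text
220 [136, 135, 137, 138, 138, 138, 137, 136, 137, 140, 141, 141, 138, 128, 120, 133, 145, 153, 156, 157, 158, 156, 155, 156, 157, 157, 157, 153, 143, 129, 119, 127, 133, 134, 134, 135, 134, 134, 134, 134, 135, 136, 137, 137, 133]
230 [132, 135, 137, 138, 140, 140, 139, 137, 136, 136, 136, 136, 135, 129, 122, 132, 145, 152, 156, 157, 158, 156, 155, 155, 156, 157, 156, 152, 143, 128, 120, 130, 135, 134, 133, 134, 136, 136, 135, 134, 132, 131, 133, 136, 131]
240 [137, 135, 135, 134, 132, 132, 134, 136, 135, 132, 129, 128, 129, 127, 121, 131, 143, 152, 156, 157, 157, 156, 155, 155, 156, 157, 156, 152, 142, 127, 117, 126, 130, 129, 130, 131, 134, 136, 136, 136, 134, 132, 132, 133, 126]
[ 0.50898862 -0.12083339  0.15795865] [-3.97914377  2.62622171 18.64301352] [0.55079002 0.89319869 0.05416292] [  1.  -78.9  12.1 -11.8  -0.3  -1.4  -0. ]
[[188, 188, 188, 187, 187, 187, 188, 188, 189, 189, 189, 189, 187, 166, 146, 145, 145, 145, 145, 144, 144, 144, 144, 144, 144, 144, 144, 158, 167, 169, 200, 219, 216, 157, 114, 133, 160, 161, 161, 161, 163, 163, 162, 162, 162, 162, 159, 159, 162, 163]]
[[189, 188, 189, 189, 188, 188, 188, 188, 188, 189, 189, 190, 189, 189, 174, 148, 146, 146, 146, 146, 145, 145, 145, 144, 144, 145, 144, 144, 155, 167, 169, 198, 220, 218, 169, 114, 131, 159, 162, 161, 162, 163, 163, 164, 163, 163, 163, 161, 160, 162]]
hood ((2.2552065431873842, 1.1566275443992424), 0.6887332916259765)
bar ((0.13731622730866988, 0.5775775215690508), 0.7346342242558798)
bench ((-2.720745414975596, 0.6689314906410146), 0.9714960595904064)
```

Contact: the force rose to 19 N, so the hood is on its stops. I'll ease off, open only partly (the hood edge is 55 mm away) and retreat straight up.

Emit:
{"api": "jog_arm", "payload": {"plan": [{"fingers": 1, "tx": 0, "ty": 0, "tz": -0.001, "rx": 0, "ry": 0, "rz": 0}, {"fingers": 0.6, "tx": 0, "ty": 0, "tz": -0.001, "rx": 0, "ry": 0, "rz": 0}, {"fingers": 0.3, "tx": 0, "ty": 0, "tz": -0.001, "rx": 0, "ry": 0, "rz": 0}, {"fingers": 0.3, "tx": 0, "ty": 0, "tz": -0.001, "rx": 0, "ry": 0, "rz": 0}, {"fingers": 0.3, "tx": 0, "ty": 0, "tz": -0.001, "rx": 0, "ry": 0, "rz": 0}, {"fingers": 0.3, "tx": 0, "ty": 0, "tz": -0.03, "rx": 0, "ry": 0, "rz": 0}, {"fingers": 0.3, "tx": 0, "ty": 0, "tz": -0.1, "rx": 0, "ry": 0, "rz": 0}, {"fingers": 0.3, "tx": 0, "ty": 0, "tz": -0.2, "rx": 0, "ry": 0, "rz": 0}, {"fingers": 0.3, "tx": 0, "ty": 0, "tz": -0.28, "rx": 0, "ry": 0, "rz": 0}, {"fingers": 0.3, "tx": 0, "ty": 0, "tz": -0.28, "rx": 0, "ry": 0, "rz": 0}]}}

```text
t: 31.3
ee_pos: [0.5092, -0.1212, 0.3003]
tcp_rot: [3.128, -0.28, 0.006]
wrist_force: [-0.3, 0.1, -1.3]
finger_gap: 0.03
grip_force: 0.0
```

Run:
```python
from h import *
s,r=tool();print(s['t'],s['ee_pos'],s['wrist_force'],s['finger_gap'])
u=np.array([np.cos(np.radians(-10.17)),np.sin(np.radians(-10.17))]);v=np.array([-u[1],u[0]]);C=.52175*u-.1203*v
env.camera('wrist');m=env.camera_model('wrist');i=env.camera('wrist');g=cv2.cvtColor(i,cv2.COLOR_RGB2GRAY)
H=np.r_[C-.09*v,.108]
for a in(0,.03): 
  q=proj(m,[H+np.r_[.02*u+k*np.cos(a)*v,k*np.sin(a)] for k in(.186,.18,.174,.125)]);print(a,q.round(1).tolist())
q=proj(m,H+np.r_[.02*u+.18*v,0])[0];rr=int(q[1]);c=int(q[0]);print(rr,c-30,g[rr,c-30:c+120].tolist())
for d in env.silhouettes('wrist','block'): print(d['confidence'],np.round(d['rect']),rect(m,d['mask'],.092))
print('block exp',proj(m,np.r_[C,.092]))
```

```text
31.3 [ 0.50921508 -0.1211641   0.30034431] [-0.26630816  0.11617786 -1.25570731] 0.029965758017470496
0 [[306.7, 176.0], [314.9, 176.0], [323.1, 176.0], [389.9, 176.0]]
0.03 [[306.7, 177.5], [315.0, 177.5], [323.4, 177.4], [391.0, 177.0]]
175 284 [126, 125, 124, 123, 123, 125, 127, 129, 129, 128, 127, 127, 128, 128, 130, 130, 129, 128, 126, 123, 119, 113, 109, 117, 130, 140, 145, 147, 147, 146, 145, 146, 146, 146, 144, 141, 132, 120, 117, 124, 125, 123, 123, 123, 125, 125, 126, 126, 126, 126, 125, 127, 127, 129, 129, 130, 131, 131, 128, 116, 103, 117, 148, 168, 176, 179, 181, 181, 181, 180, 180, 180, 181, 181, 181, 181, 181, 180, 181, 181, 181, 181, 181, 182, 182, 182, 183, 183, 184, 184, 183, 183, 182, 182, 182, 181, 178, 165, 144, 131, 129, 129, 130, 136, 154, 188, 210, 199, 163, 142, 147, 150, 150, 151, 153, 153, 153, 152, 151, 150, 151, 152, 154, 154, 153, 152, 152, 161, 183, 205, 211, 211, 210, 210, 210, 209, 209, 208, 208, 209, 209, 209, 209, 208, 199, 190, 186, 186, 185, 185]
0.97 [ 13. 188.  18.  67.] [555.4, 113.7, 15.6, 52.1, 65.8]
block exp [[428.49986125 196.81069675]]
```

Emit:
{"api": "jog_arm", "payload": {"plan": [{"fingers": 0.3, "tx": 0, "ty": -0.1, "tz": 0, "rx": 0, "ry": 0, "rz": 0}, {"fingers": 0.3, "tx": 0, "ty": -0.2, "tz": 0, "rx": 0, "ry": 0, "rz": 0}, {"fingers": 0.3, "tx": -0.05, "ty": -0.3, "tz": 0, "rx": 0, "ry": 0, "rz": 0}, {"fingers": 0.3, "tx": -0.1, "ty": -0.4, "tz": 0, "rx": 0, "ry": 0, "rz": 0}, {"fingers": 0.3, "tx": -0.1, "ty": -0.4, "tz": 0, "rx": 0, "ry": 0, "rz": 0}, {"fingers": 0.3, "tx": -0.1, "ty": -0.4, "tz": 0, "rx": 0, "ry": 0, "rz": 0}]}}

```text
t: 32.2
ee_pos: [0.4951, 0.0844, 0.2969]
tcp_rot: [3.128, -0.28, -0.001]
wrist_force: [1.2, -0.2, 0.4]
finger_gap: 0.0296
grip_force: 0.0
```

Run:
```python
from h import *
u=np.array([np.cos(np.radians(-10.17)),np.sin(np.radians(-10.17))]);v=np.array([-u[1],u[0]]);C=.52175*u-.1203*v
s,_=tool();print(s['t'],s['ee_pos'],s['wrist_force'])
for n in('scene','top'):
    i=env.camera(n);m=env.camera_model(n)
    for l,P in(('block',np.r_[C,.05]),('cover_bar',np.r_[C+.09*v,.108]),('cover_hinge',np.r_[C-.09*v,.108])):
        print(n,l,'exp(row,col)',proj(m,P)[0][::-1].round(1),[(round(d['confidence'],2),np.round(d['position'],1).tolist()) for d in env.spot_point(n,l)])
    if n=='top':
        g=cv2.cvtColor(i,cv2.COLOR_RGB2GRAY)
        for k in(-.02,0,.02):
            a=proj(m,np.r_[C+k*u+.09*v,.108])[0];print(a.round(1),g[int(round(a[1])),int(a[0])-8:int(a[0])+9].tolist())
        for l in('round_block','cork_ring','amber_bottle','beaker','spatula','jar'):
            print(l,[(round(d['confidence'],2),np.round(d['position'],1).tolist()) for d in env.spot_point(n,l)][:2])
```

```text
32.2 [0.49510573 0.08443036 0.29685159] [ 1.20030107 -0.23340381  0.36377967]
scene block exp(row,col) [140.7 273.6] [(0.84, [284.0, 330.4]), (0.39, [139.7, 274.3])]
scene cover_bar exp(row,col) [152.  280.3] [(0.6, [149.8, 278.4]), (0.19, [234.6, 360.4])]
scene cover_hinge exp(row,col) [102.9 262.8] [(0.88, [100.3, 262.2]), (0.71, [227.8, 310.7])]
top block exp(row,col) [194.2 424.4] []
top cover_bar exp(row,col) [183.9 391.1] [(0.78, [188.2, 391.5])]
top cover_hinge exp(row,col) [195.5 467. ] [(0.81, [197.3, 468.4])]
[389.9 192.1] [136, 126, 129, 133, 132, 137, 131, 126, 161, 159, 160, 153, 105, 138, 134, 132, 137]
[391.1 183.9] [134, 138, 140, 136, 134, 138, 122, 161, 160, 161, 156, 105, 134, 135, 143, 142, 125]
[392.2 175.7] [145, 139, 139, 139, 138, 141, 112, 163, 160, 160, 163, 113, 135, 136, 143, 142, 121]
round_block []
cork_ring []
amber_bottle [(0.73, [146.8, 211.9]), (0.54, [128.7, 339.1])]
beaker []
spatula [(0.7, [229.9, 292.5])]
jar []
```

The block, handle and hinge are all where they should be, the hood is down and the robot is clear. Handing in.

```bash
python3 -c "
from station import env
print(env.close_job())"
```

```text
the job is handed in; nothing more can be done
None
```

I handed the job in at about 32 s: the block was regripped on the tile and set centred on the heater bar, and the hood was lowered by hand onto its stops. The final camera checks agreed and nothing on the bench was touched; no verdict came back.

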